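Line up the aperture frames along the optical rail by size

TASK

Stand the four black aperture frames on the rail's four rubber pads in order of size, the smallest on the pad nearest the lamp and each next larger one a pad farther away, so that the largest is next to the white screen. Each must stand upright in the middle of its own pad and squarely across the rail, so that the light from the lamp would pass straight through all four openings. Let go of them all at the end.

Things in the scene. Friction and masses are not known exactly. Their poses are not given: they have to be found in the camera images.
- frame_1_mid (a point): the smallest of 4 loose black frames: upright plate 46 x 46 mm, 10 mm thick, with a 22 mm round opening (solid rim 12 mm at the top), on a post and 50 x 50 x 16 mm foot; 98 mm high, 0.25 kg. Point half-way up on the centre line: 49 mm above the underside, 49 mm below the top edge. x along the plate's width, y through its thickness, z up. Pinch the top rim from above across the 10 mm; alike if turned half round
- frame_2_mid (a point): the second smallest of 4 loose black frames: upright plate 62 x 62 mm, 10 mm thick, with a 38 mm round opening (solid rim 12 mm at the top), on a post and 50 x 50 x 16 mm foot; 106 mm high, 0.25 kg. Point half-way up on the centre line: 53 mm above the underside, 53 mm below the top edge. x along the plate's width, y through its thickness, z up. Pinch the top rim from above across the 10 mm; alike if turned half round
- frame_3_mid (a point): the second largest of 4 loose black frames: upright plate 78 x 78 mm, 10 mm thick, with a 54 mm round opening (solid rim 12 mm at the top), on a post and 50 x 50 x 16 mm foot; 114 mm high, 0.25 kg. Point half-way up on the centre line: 57 mm above the underside, 57 mm below the top edge. x along the plate's width, y through its thickness, z up. Pinch the top rim from above across the 10 mm; alike if turned half round
- frame_4_mid (a point): the largest of 4 loose black frames: upright plate 94 x 94 mm, 10 mm thick, with a 70 mm round opening (solid rim 12 mm at the top), on a post and 50 x 50 x 16 mm foot; 122 mm high, 0.25 kg. Point half-way up on the centre line: 61 mm above the underside, 61 mm below the top edge. x along the plate's width, y through its thickness, z up. Pinch the top rim from above across the 10 mm; alike if turned half round
- pad_a_top (a point): one of four equal black rubber pads, 64 x 64 x 5 mm, fixed in a row about 90 mm apart on a low aluminium rail, a white line on each across the rail. Which pad has which place in the row varies. Point: centre of its top face, 25 mm above the table; y along the rail, x across it
- pad_b_top (a point): one of four equal black rubber pads, 64 x 64 x 5 mm, fixed in a row about 90 mm apart on a low aluminium rail, a white line on each across the rail. Which pad has which place in the row varies. Point: centre of its top face, 25 mm above the table; y along the rail, x across it
- pad_c_top (a point): one of four equal black rubber pads, 64 x 64 x 5 mm, fixed in a row about 90 mm apart on a low aluminium rail, a white line on each across the rail. Which pad has which place in the row varies. Point: centre of its top face, 25 mm above the table; y along the rail, x across it
- pad_d_top (a point): one of four equal black rubber pads, 64 x 64 x 5 mm, fixed in a row about 90 mm apart on a low aluminium rail, a white line on each across the rail. Which pad has which place in the row varies. Point: centre of its top face, 25 mm above the table; y along the rail, x across it
- lamp: lamp: pale 52 mm globe on a black finned collar and round foot, 106 mm high, fixed on one end of the rail (which end varies), about 110 mm from the nearest pad's centre; the other end has a plain white screen 100 mm wide, top 150 mm above the table. Origin: centre of the foot's underside, 20 mm above the table; z up
Not all that is in view belongs to the job. Leave any blue or purple look-alike of the part that bears frame_4_mid alone.

How it is judged:
At the end, for the whole second after the job is handed in: Counted from the lamp the pads carry the frames smallest to largest, one each, every one upright (0.08 rad), foot on the pad (height within 4 mm), within 12 mm of the pad's centre and 0.2 rad of square across the rail (either way round), released and at rest (((horizontal distance between frame_1_mid and pad_a_top below 0.012 m and angle between the y axis of frame_1_mid and the y axis of pad_a_top, either way round below 0.2 rad) or (horizontal distance between frame_1_mid and pad_b_top below 0.012 m and angle between the y axis of frame_1_mid and the y axis of pad_b_top, either way round below 0.2 rad) or (horizontal distance between frame_1_mid and pad_c_top below 0.012 m and angle between the y axis of frame_1_mid and the y axis of pad_c_top, either way round below 0.2 rad) or (horizontal distance between frame_1_mid and pad_d_top below 0.012 m and angle between the y axis of frame_1_mid and the y axis of pad_d_top, either way round below 0.2 rad)) and horizontal distance between frame_1_mid and lamp between 0.074 and 0.146 m and height (world z) of frame_1_mid between 0.07 and 0.078 m and angle between each of frame_1_mid, frame_2_mid, frame_3_mid, frame_4_mid's own z axis and vertical below 0.08 rad and linear speed of each of frame_1, frame_2, frame_3, frame_4 below 0.01 m/s and angular speed of each of frame_1, frame_2, frame_3, frame_4 below 0.1 rad/s and ((horizontal distance between frame_2_mid and pad_a_top below 0.012 m and angle between the y axis of frame_2_mid and the y axis of pad_a_top, either way round below 0.2 rad) or (horizontal distance between frame_2_mid and pad_b_top below 0.012 m and angle between the y axis of frame_2_mid and the y axis of pad_b_top, either way round below 0.2 rad) or (horizontal distance between frame_2_mid and pad_c_top below 0.012 m and angle between the y axis of frame_2_mid and the y axis of pad_c_top, either way round below 0.2 rad) or (horizontal distance between frame_2_mid and pad_d_top below 0.012 m and angle between the y axis of frame_2_mid and the y axis of pad_d_top, either way round below 0.2 rad)) and horizontal distance between frame_2_mid and lamp between 0.164 and 0.236 m and height (world z) of frame_2_mid between 0.074 and 0.082 m and ((horizontal distance between frame_3_mid and pad_a_top below 0.012 m and angle between the y axis of frame_3_mid and the y axis of pad_a_top, either way round below 0.2 rad) or (horizontal distance between frame_3_mid and pad_b_top below 0.012 m and angle between the y axis of frame_3_mid and the y axis of pad_b_top, either way round below 0.2 rad) or (horizontal distance between frame_3_mid and pad_c_top below 0.012 m and angle between the y axis of frame_3_mid and the y axis of pad_c_top, either way round below 0.2 rad) or (horizontal distance between frame_3_mid and pad_d_top below 0.012 m and angle between the y axis of frame_3_mid and the y axis of pad_d_top, either way round below 0.2 rad)) and horizontal distance between frame_3_mid and lamp between 0.254 and 0.326 m and height (world z) of frame_3_mid between 0.078 and 0.086 m and ((horizontal distance between frame_4_mid and pad_a_top below 0.012 m and angle between the y axis of frame_4_mid and the y axis of pad_a_top, either way round below 0.2 rad) or (horizontal distance between frame_4_mid and pad_b_top below 0.012 m and angle between the y axis of frame_4_mid and the y axis of pad_b_top, either way round below 0.2 rad) or (horizontal distance between frame_4_mid and pad_c_top below 0.012 m and angle between the y axis of frame_4_mid and the y axis of pad_c_top, either way round below 0.2 rad) or (horizontal distance between frame_4_mid and pad_d_top below 0.012 m and angle between the y axis of frame_4_mid and the y axis of pad_d_top, either way round below 0.2 rad)) and horizontal distance between frame_4_mid and lamp between 0.344 and 0.416 m and height (world z) of frame_4_mid between 0.082 and 0.09 m); the robot touches nothing.
It also fails if it takes over 118 s, if anything falls off the work surface, if the arm or the gripper's body presses on something with over 40 N, if the wrist force passes 120 N, or if a joint passes its speed limit or range.

ROBOT

A 7-joint arm with a two-finger parallel gripper is mounted at the origin on the work surface. World frame = base frame: x ahead of the robot, y to its left, z up, the work surface at z = 0. Lengths are in m, angles in rad, forces in N, time in s.
With the tool pointing down it reaches from about 0.425 to 0.875 m from the base axis. Payload 8.4 kg.
Tool frame: the origin (TCP) lies on the centre line of the jaws, within the pads' length; the fingertips stand 22 mm ahead of it and the grasp point (between the pads) lies 3 mm ahead of it; z points along the fingers, x is the direction in which the jaws open and shut, and the axes are right-handed (so a half turn about z gives the same grasp; the last joint's range is limited). The gripper opens to 85 mm and grips with 20 to 120 N. Pads are 22 mm wide; open, the fingers measure 114 mm over their backs; the gripper's body (76 mm by 85 mm) begins 54 mm behind the grasp point. The pads swing forward as they close: fully open they stand 13 mm farther back than shut.
Start: joints at [-1.448, 0.333, 0.04, 1.465, -0.013, 1.343, -0.059], TCP at [0.143, 0.634, 0.22] pointing down, gripper open.
Joint ranges: [-2.58, 2.58], [-0.38, 2.09], [-1.3, 1.39], [0.25, 2.4], [-1.5, 4.64], [0.08, 2.09], [-2.65, 2.65]. Speed limits (rad/s): [2.22, 2.22, 2.79, 2.79, 3.14, 3.14, 3.14].

INTERFACE

Orientations are given as [roll, pitch, yaw] about the fixed x, y, z axes, in that order (R = Rz(yaw) Ry(pitch) Rx(roll)).
In Python, from workcell import get_obs, capture, camera_info, close_job gives the robot as it stands.
- The arm moves only by the tool arm_command, never from a script. Its argument "deltas" is a list of rows, each a list of 6 numbers: the shift along the tool's x, y, z as a fraction of full scale, then the turn, a rotation vector about the tool's x, y, z as a fraction of full scale. A call has 1 to 8 rows; each row is the pose to reach, as a shift and turn from the pose commanded when the call began, along the tool's axes at that moment; what a row does not reach only later rows make up. Full scale, the value 1, is 800 mm for a shift and pi/4 rad for a turn. A row lasts 1/8 s, in which the tool goes at most 62.5 mm and 10.7 degrees, less where a joint would pass 70% of its speed; a pose out of reach is approached as far as the arm can. A call with a number of a shift or a turn outside -1 to 1 is refused whole. A call with a gripper value outside its range is refused whole. "grip" is the gripper command: -1 is fully open, 1 is shut, values between are in proportion, set as the call begins (left out, the last holds). The fingers move at their own pace and stop on an object; the grip force is fixed at half the most. Time passes only in rows, so rows that repeat a pose let the fingers close. It gives the time, the measured TCP pose, the force and the opening at its end, in the units of the state.
- get_obs(): the state, without advancing time (a new reading comes with each control period).
- capture(name): name is "scene" or "top" or "wrist"; returns the picture (384x512x3 uint8, blue, green, red); there is no depth.
- camera_info(name): a dict with "intrinsics" (3x3 intrinsics, pixels), "rvec" (rotation vector, rad) and "tvec" (3), from world to camera coordinates, as OpenCV has them. Camera axes: x right, y down, z forward; pixel columns grow to the right and rows downward; lengths in m; the calibration is good to about 2 mm. A picture is of the moment at which its call begins: read the wrist's pose just before it. camera_info takes no time and is no camera call; for the wrist camera it gives the pose at the moment of the call.
- close_job(): hands the job in, once; it reports no verdict.
The state is a dict: "clock": time; "joints": joint angles; "qvel": joint speeds; "joint_efforts": joint torques, N m; "ee_pos": TCP position; "tool_rot": TCP orientation; "wrist_force": force on the tool from outside, world axes, zero at the start; "moment": the same for the moment, N m; "opening": finger opening in m.
Only numpy, scipy, OpenCV 4.12 (cv2) and the standard library are available. Lean on these libraries where they do the work, as an engineer would, in place of code of your own. Each camera call takes 0.05 s, during which the arm holds its last target.

## Working session

There is one attempt and no reset: what is moved stays moved. The work goes in short steps, Python scripts to look and compute and a tool call to move; the robot and the scene stay as the last step left them, time stands still between calls to the robot, and variables do not carry over. Pictures are saved under pics/ and viewed, and the job is handed in when it is done.

Besides the shell and the picture viewer there is one more tool, called after "Request:" as name(argument=value, ...) on one line, values as JSON. arm_command: Moves the arm, as the interface text tells. Shift numbers are shares of 800 mm and turn numbers shares of pi/4 rad, none past 1 either way. Its arguments: {"type":"object","properties":{"deltas":{"type":"array"},"grip":{"type":"number"}},"required":["deltas"]}

```bash
ls; mkdir -p pics; python3 - <<'E'
from workcell import *
import cv2
o=get_obs();print(o)
for n in("scene","top","wrist"):
    cv2.imwrite(f"pics/{n}0.png",capture(n)); print(n,camera_info(n))
E
```

```text
pics
{'clock': 0.0, 'joints': array([-1.44822333,  0.33390615,  0.03987433,  1.46632154, -0.01339017,
        1.34327882, -0.05851024]), 'qvel': array([-1.96376131e-04,  1.21709751e-03,  2.26348753e-05,  7.67323049e-04,
       -1.06636258e-03,  9.47478368e-04,  4.33817486e-04]), 'joint_efforts': array([ 1.21380010e-03, -6.58547544e+01,  1.36608984e+00, -4.05575466e+01,
        1.68116286e-02,  1.25241882e-02,  8.60723013e-07]), 'ee_pos': array([0.14290021, 0.6335948 , 0.21949975]), 'tool_rot': array([3.14147126e+00, 1.64352387e-03, 1.34899682e+00]), 'wrist_force': array([-1.17731649,  1.01657233,  0.33205191]), 'moment': array([ 0.04600471,  0.01637549, -0.00848053]), 'opening': 0.08537964302744847}
scene {'intrinsics': array([[472.50905067,   0.        , 245.11565088],
       [  0.        , 472.50905067, 189.73329433],
       [  0.        ,   0.        ,   1.        ]]), 'rvec': array([ 2.17364645,  1.16870874, -0.41657558]), 'tvec': array([-0.27920311, -0.29301503,  1.42871317])}
top {'intrinsics': array([[499.91391426,   0.        , 252.32734178],
       [  0.        , 499.91391426, 182.84183005],
       [  0.        ,   0.        ,   1.        ]]), 'rvec': array([ 2.14423287, -2.11884204,  0.18574985]), 'tvec': array([-0.01277916,  0.50649365,  1.1267518 ])}
wrist {'intrinsics': array([[291.25028986,   0.        , 254.40529498],
       [  0.        , 291.25028986, 192.23308286],
       [  0.        ,   0.        ,   1.        ]]), 'rvec': array([-2.25635706, -1.80497154, -0.27656291]), 'tvec': array([-0.65057224, -0.03963281,  0.3799539 ])}
```

View pics/scene0.png

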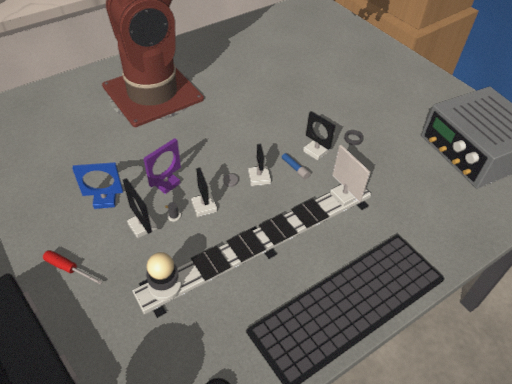

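View pics/top0.png

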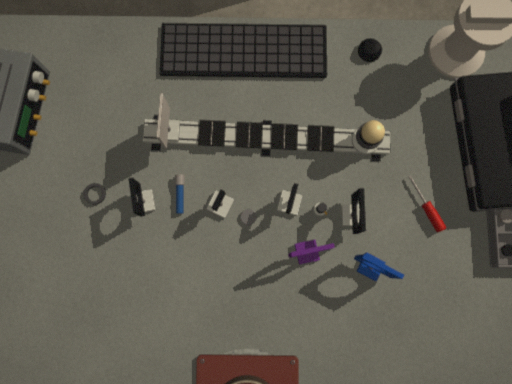

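View pics/wrist0.png

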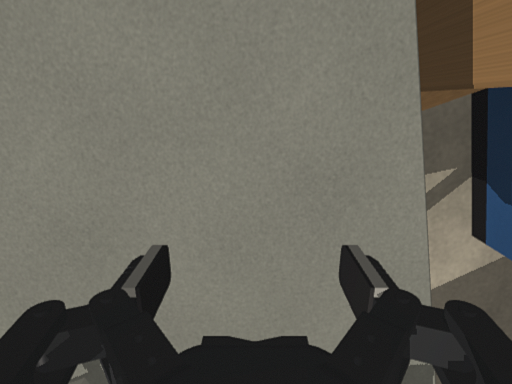

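```bash
cat > h.py <<'E'
from workcell import *
import cv2, numpy as np
def cam(n):
    c=camera_info(n); R=cv2.Rodrigues(c["rvec"])[0]; return c["intrinsics"],R,np.array(c["tvec"]).ravel()
def ray(C,uv):
    K,R,t=C; d=R.T@np.linalg.inv(K)@np.array([uv[0],uv[1],1.]); return -R.T@t,d
def onz(C,uv,z):
    o,d=ray(C,uv); return o+d*(z-o[2])/d[2]
def proj(C,p):
    K,R,t=C; q=K@(R@np.array(p,float)+t); return q[:2]/q[2]
E
python3 - <<'E'
from h import *
T=cam("top");S=cam("scene")
print("top cam",ray(T,(0,0))[0],"scene",ray(S,(0,0))[0])
for n,uv in dict(base=(248,384),lamp=(372,140),screen=(165,130),bk1=(140,198),bk2=(220,203),bk3=(291,200),bk4=(358,212)).items(): print(n,onz(T,uv,0.0))
print(proj(T,(.143,.634,.22)))
for nm in("top0","scene0"):
    im=cv2.imread(f"pics/{nm}.png")
    c=im[80:290,100:420] if nm=="top0" else im[100:310,70:390]
    cv2.imwrite(f"pics/{nm}_crop.png",cv2.resize(c,None,fx=2.5,fy=2.5,interpolation=cv2.INTER_CUBIC))
E
```

```text
top cam [ 0.30532295 -0.00672375  1.19708038] scene [ 1.11073322 -0.42780262  0.88785705]
base [ 0.05040007 -0.00235963  0.        ]
lamp [ 0.62520822 -0.30093044  0.        ]
screen [0.6444354  0.21097899 0.        ]
bk1 [0.4738001 0.2642765 0.       ]
bk2 [0.46394279 0.07068996 0.        ]
bk3 [ 0.47330967 -0.10069306  0.        ]
bk4 [ 0.44609603 -0.26195364  0.        ]
[-92.4657118  354.14397184]
```

View pics/top0_crop.png

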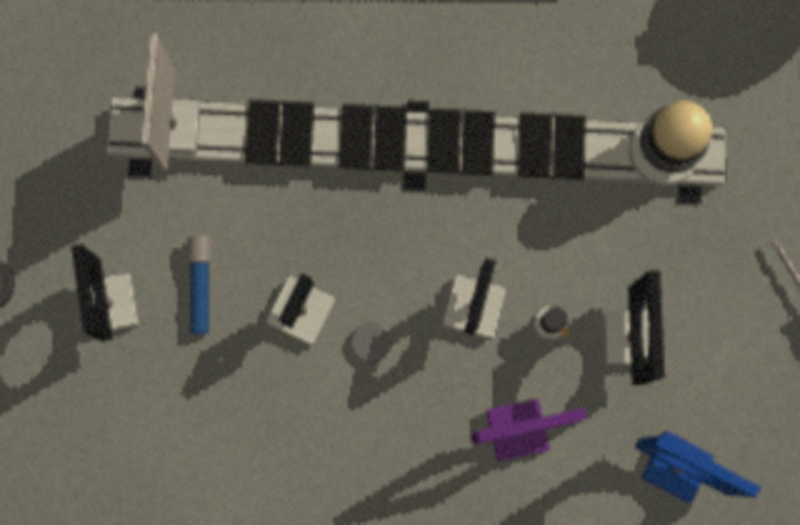

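View pics/scene0_crop.png

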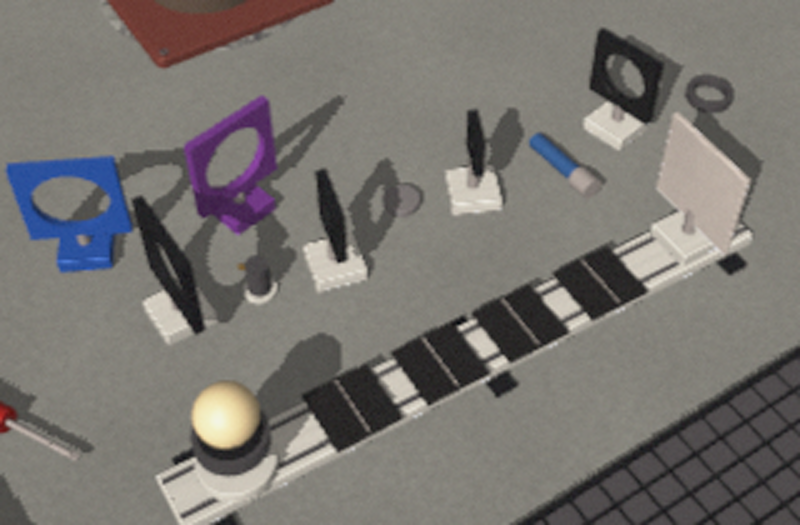

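```bash
python3 - <<'E'
from h import *
T=cam("top");S=cam("scene")
im=cv2.imread("pics/top0.png");
hsv=cv2.cvtColor(im,cv2.COLOR_BGR2HSV)
# pads
m=((hsv[...,2]<45)).astype(np.uint8)*255
roi=np.zeros_like(m); roi[115:158,190:340]=255
m&=roi
m=cv2.morphologyEx(m,cv2.MORPH_CLOSE,np.ones((3,5),np.uint8)); m=cv2.morphologyEx(m,cv2.MORPH_OPEN,np.ones((9,9),np.uint8))
for c in cv2.findContours(m,cv2.RETR_EXTERNAL,cv2.CHAIN_APPROX_NONE)[0]:
    r=cv2.minAreaRect(c); p=onz(T,r[0],.025); print("pad",np.round(r[0],1),np.round(r[1],1),r[2],np.round(p,4))
# feet
for nm,C in(("top0",T),("scene0",S)):
    im=cv2.imread(f"pics/{nm}.png"); hsv=cv2.cvtColor(im,cv2.COLOR_BGR2HSV)
    m=((hsv[...,2]>150)&(hsv[...,1]<70)).astype(np.uint8)*255
    out=cv2.resize(im,None,fx=1,fy=1)
    for c in cv2.findContours(m,cv2.RETR_EXTERNAL,cv2.CHAIN_APPROX_NONE)[0]:
        if cv2.contourArea(c)<60: continue
        r=cv2.minAreaRect(c); print(nm,np.round(r[0],1),np.round(r[1],1),round(r[2],1),cv2.contourArea(c),np.round(onz(C,r[0],.016),4))
E
```

```text
pad [320. 138.] [24. 24.] 90.0 [ 0.622  -0.1691  0.025 ]
pad [284. 137.] [24. 24.] 90.0 [ 0.6234 -0.082   0.025 ]
pad [248.5 135. ] [24. 23.] 90.0 [0.6273 0.0039 0.025 ]
pad [211. 133.] [24. 24.] 90.0 [0.6312 0.0948 0.025 ]
top0 [223.7 205.1] [12.1 20.1] 26.6 160.5 [0.4569 0.0607 0.016 ]
top0 [296.4 203.6] [ 6.3 19.9] 14.0 99.0 [ 0.4626 -0.1122  0.016 ]
top0 [284.5 196.9] [ 7.8 13.1] 14.0 60.5 [ 0.4784 -0.084   0.016 ]
top0 [147.9 199.5] [20.1  9.9] 80.5 160.0 [0.4681 0.2416 0.016 ]
top0 [384.  141.5] [11. 10.] 90.0 69.5 [ 0.6175 -0.3261  0.016 ]
top0 [341.  138.5] [ 9. 12.] 90.0 65.0 [ 0.6238 -0.2215  0.016 ]
top0 [301.5 137.5] [11.  7.] 90.0 65.0 [ 0.6251 -0.1253  0.016 ]
top0 [229.5 134. ] [10.  9.] 90.0 82.0 [0.6318 0.0504 0.016 ]
top0 [182.5 129. ] [18. 29.] 90.0 357.0 [0.643  0.1654 0.016 ]
top0 [475.8  61.8] [10.6 26.9] 45.0 212.0 [ 0.8263 -0.5631  0.016 ]
top0 [489.1  35.5] [17.2 46.5] 82.4 499.5 [ 0.8973 -0.6014  0.016 ]
top0 [485.5   8. ] [16. 51.] 90.0 708.5 [ 0.9725 -0.5976  0.016 ]
scene0 [386.9 348.2] [16.8 15.2] 10.3 98.0 [0.9666 0.0129 0.016 ]
scene0 [189.3 274.1] [11
[... 444 characters left out ...]
82 0.052  0.016 ]
scene0 [203.8 204.8] [20.4 22.6] 76.0 297.0 [ 0.4726 -0.0994  0.016 ]
scene0 [259.  175.6] [19.1 21. ] 82.9 300.0 [0.4664 0.0652 0.016 ]
scene0 [472.1 157.3] [ 9.5 12. ] 71.6 88.0 [0.7182 0.5756 0.016 ]
scene0 [324.  211.7] [ 55.3 127.8] 36.5 1913.5 [0.6453 0.1277 0.016 ]
scene0 [459.5 145.5] [ 9. 11.] 90.0 82.5 [0.6699 0.5838 0.016 ]
scene0 [314.5 150. ] [22.5 15. ] 33.7 241.0 [0.4705 0.2422 0.016 ]
scene0 [143.6  82.7] [42.2  9.4] 5.4 72.5 [-0.0397 -0.0089  0.016 ]
scene0 [52.7 48.6] [ 50.4 125.6] 73.0 5497.5 [-0.3662 -0.1774  0.016 ]
scene0 [223.8   1.8] [ 33.4 110.4] 72.9 1824.5 [-0.334   0.4638  0.016 ]
scene0 [46.  14.5] [29. 92.] 90.0 1600.0 [-0.5912 -0.1244  0.016 ]
```

```bash
cat >> h.py <<'E'
from scipy.spatial.transform import Rotation as Ro
def tool():
    o=get_obs(); return np.array(o["ee_pos"]),Ro.from_euler("xyz",o["tool_rot"]).as_matrix(),o
def goto(p,yaw,R0=None,p0=None):
    "fractions for target p, tool down with given yaw (nearest of half turns) from current measured pose"
    P,R,o=tool()
    y0=o["tool_rot"][2]
    best=None
    for k in(-1,0,1):
        Rt=Ro.from_euler("xyz",[np.pi,0,yaw+k*np.pi]).as_matrix()
        rv=Ro.from_matrix(R.T@Rt).as_rotvec()
        if best is None or np.linalg.norm(rv)<np.linalg.norm(best): best=rv
    d=R.T@(np.array(p)-P)
    print("goto",np.round(p,4),"shift",np.round(d/.8,4),"turn",np.round(best/(np.pi/4),4),"rows",np.ceil(max(np.linalg.norm(d)/.0625,np.degrees(np.linalg.norm(best))/10.7)))
E
python3 - <<'E'
from h import *
P,R,o=tool(); C=cam("wrist"); c=ray(C,(0,0))[0]
print("cam in tool",R.T@(c-P)); print("axes of cam in tool\n",np.round(R.T@C[1].T,3))
goto((.50,.19,.33),1.57)
E
```

```text
cam in tool [ 0.00115099 -0.07664355 -0.15381018]
axes of cam in tool
 [[ 1.     0.     0.   ]
 [-0.     0.954  0.301]
 [-0.    -0.301  0.954]]
goto [0.5  0.19 0.33] shift [-0.443   0.5574 -0.1372] turn [-1.000e-04  1.600e-03 -2.814e-01] rows 10.0
```

```bash
python3 - <<'E'
from h import *
goto((.46,.235,.25),1.70)
E
```

```text
goto [0.46  0.235 0.25 ] shift [-0.399   0.4963 -0.0373] turn [-2.000e-04  1.600e-03 -4.469e-01] rows 9.0
```

Request:
arm_command(deltas=[[-0.399,0.496,-0.038,0,0.0016,-0.447],[-0.399,0.496,-0.038,0,0.0016,-0.447],[-0.399,0.496,-0.038,0,0.0016,-0.447],[-0.399,0.496,-0.038,0,0.0016,-0.447],[-0.399,0.496,-0.038,0,0.0016,-0.447],[-0.399,0.496,-0.038,0,0.0016,-0.447],[-0.399,0.496,-0.038,0,0.0016,-0.447],[-0.399,0.496,-0.038,0,0.0016,-0.447]], grip=-1)

```text
clock: 1.15
ee_pos: [0.4544, 0.2415, 0.2504]
tool_rot: [3.141, -0.002, 1.7]
wrist_force: [0.2, 1.6, 0.1]
opening: 0.0855
```

```bash
python3 - <<'E'
from h import *
goto((.46,.235,.25),1.70)
E
```

```text
goto [0.46  0.235 0.25 ] shift [-0.0089  0.0059  0.0005] turn [ 0.0005 -0.002   0.0002] rows 1.0
```

Request:
arm_command(deltas=[[-0.009,0.006,0,0,0,0],[-0.009,0.006,0,0,0,0]])

```text
clock: 1.4
ee_pos: [0.4592, 0.2366, 0.25]
tool_rot: [-3.141, -0.001, 1.699]
wrist_force: [0.1, -0.3, -0.3]
opening: 0.0855
```

```bash
python3 - <<'E'
from h import *
print(tool()[0]); cv2.imwrite("pics/w1.png",capture("wrist"))
E
```

```text
[0.45915072 0.23664092 0.25000713]
```

View pics/w1.png

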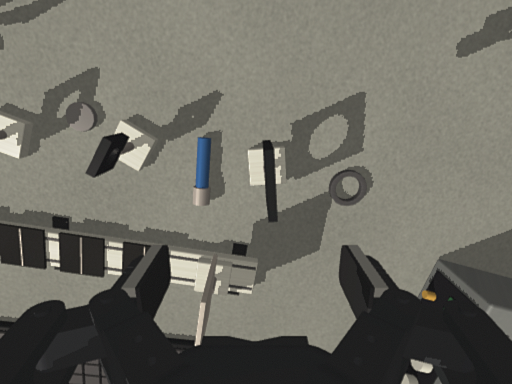

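```bash
cat >> h.py <<'E'
def darkplate(im,box,thr=40):
    x0,y0,x1,y1=box; g=im.max(axis=2); m=np.zeros(g.shape,np.uint8); m[y0:y1,x0:x1]=(g[y0:y1,x0:x1]<thr)*255
    m=cv2.morphologyEx(m,cv2.MORPH_OPEN,np.ones((3,3),np.uint8))
    c=max(cv2.findContours(m,cv2.RETR_EXTERNAL,cv2.CHAIN_APPROX_NONE)[0],key=cv2.contourArea); return c
def foot(im,box,thr=140):
    x0,y0,x1,y1=box; g=im.min(axis=2); m=np.zeros(g.shape,np.uint8); m[y0:y1,x0:x1]=(g[y0:y1,x0:x1]>thr)*255
    cs=[c for c in cv2.findContours(m,cv2.RETR_EXTERNAL,cv2.CHAIN_APPROX_NONE)[0] if cv2.contourArea(c)>15]
    return np.vstack(cs)
def crop(im,box,name,f=6):
    x0,y0,x1,y1=box; cv2.imwrite(name,cv2.resize(im[y0:y1,x0:x1],None,fx=f,fy=f,interpolation=cv2.INTER_CUBIC))
E
python3 - <<'E'
from h import *
im=cv2.imread("pics/w1.png"); C=cam("wrist")
b=(230,125,310,235); crop(im,b,"pics/w1A.png",5)
c=darkplate(im,b); r=cv2.minAreaRect(c); print(r); bx=cv2.boxPoints(r)
for z in(.114,.106): print(z,[np.round(onz(C,p,z),4)[:2].tolist() for p in bx])
f=foot(im,b); r=cv2.minAreaRect(f); print(r,onz(C,r[0],.016)); print([np.round(onz(C,p,.016),4)[:2].tolist() for p in cv2.boxPoints(r)])
b=(75,110,165,185); crop(im,b,"pics/w1B.png",5)
E
```

```text
((269.82476806640625, 180.47885131835938), (79.67855834960938, 9.262929916381836), 86.26860046386719)
0.114 [[0.4195, 0.2421], [0.4178, 0.251], [0.501, 0.2691], [0.503, 0.2594]]
0.106 [[0.4205, 0.2424], [0.4187, 0.2516], [0.5043, 0.2702], [0.5063, 0.2602]]
((264.4263916015625, 166.46954345703125), (35.908512115478516, 32.98738479614258), 85.91438293457031) [0.46562538 0.25377583 0.016     ]
[[0.4461, 0.2271], [0.4373, 0.2702], [0.4858, 0.2814], [0.4951, 0.2367]]
```

View pics/w1A.png

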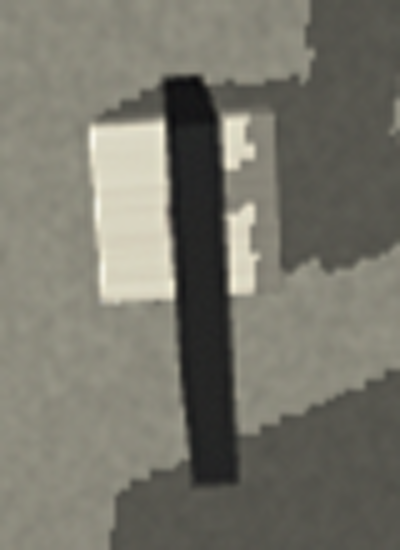

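View pics/w1B.png

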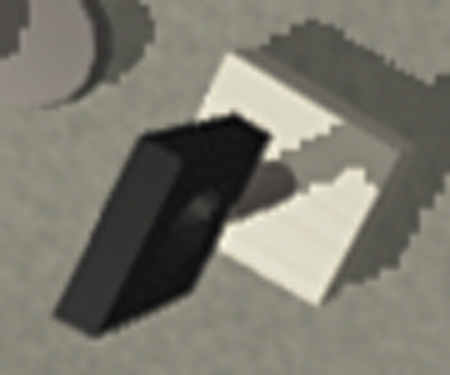

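```bash
cat >> h.py <<'E'
def topface(C,e1,e2,z):
    a=onz(C,e1,z);b=onz(C,e2,z);d=b-a; c=(a+b)/2
    yaw=np.arctan2(d[1],d[0])+np.pi/2; yaw=(yaw+np.pi/2)%np.pi-np.pi/2
    if yaw<0: yaw+=np.pi
    print("len",round(np.linalg.norm(d),4),"centre",np.round(c,4),"normal yaw",round(yaw,3)); return c,yaw
E
python3 - <<'E'
from h import *
C=cam("wrist")
c,y=topface(C,(268.2,149),(272.8,222),.114)
print("foot",np.mean([onz(C,(230+u/5,125+v/5),.016) for u,v in((90,122),(272,108),(283,290),(100,302))],axis=0))
# B
topface(C,(75+144/5,110+140/5),(75+75/5,110+325/5),.098)
print("footB",np.mean([onz(C,(75+u/5,110+v/5),.016) for u,v in((230,55),(405,150),(318,303))],axis=0))
E
```

```text
len 0.079 centre [0.4653 0.2568 0.114 ] normal yaw 1.778
foot [0.46509593 0.25756884 0.016     ]
len 0.0448 centre [0.4609 0.0709 0.098 ] normal yaw 1.213
footB [0.45758559 0.08413932 0.016     ]
```

```bash
python3 - <<'E'
from h import *
goto((.58,-.03,.30),1.57)
E
```

```text
goto [ 0.58 -0.03  0.3 ] shift [-0.3515  0.1071 -0.0631] turn [-0.0007 -0.0017  0.1668] rows 5.0
```

Request:
arm_command(deltas=[[-0.351,0.107,-0.063,0,0,0.167],[-0.351,0.107,-0.063,0,0,0.167],[-0.351,0.107,-0.063,0,0,0.167],[-0.351,0.107,-0.063,0,0,0.167],[-0.351,0.107,-0.063,0,0,0.167],[-0.351,0.107,-0.063,0,0,0.167],[-0.351,0.107,-0.063,0,0,0.167]])

```text
clock: 2.33
ee_pos: [0.5801, -0.0283, 0.2997]
tool_rot: [-3.141, -0.002, 1.572]
wrist_force: [0.0, 0.5, -0.3]
opening: 0.0851
```

```bash
python3 - <<'E'
from h import *
print(tool()[2]); im=capture("wrist");cv2.imwrite("pics/w2.png",im); crop(im,(150,50,410,245),"pics/w2c.png",3)
E
```

```text
{'clock': 2.325, 'joints': array([-0.56671573,  0.17527297,  0.62934051,  1.53939722, -0.10530545,
        1.46174207,  1.63853647]), 'qvel': array([-0.01395203, -0.00505815, -0.01094851,  0.00727406,  0.00062718,
       -0.00041547,  0.00209867]), 'joint_efforts': array([ 1.91370830e+00, -4.58612430e+01,  6.14861324e+00, -4.15950215e+01,
        2.06591478e-01, -1.52115844e-02,  5.24864334e-02]), 'ee_pos': array([ 0.58012626, -0.02826402,  0.29970021]), 'tool_rot': array([-3.14056451e+00, -1.91693866e-03,  1.57161848e+00]), 'wrist_force': array([ 0.00585738,  0.49472014, -0.34179487]), 'moment': array([0.0240971 , 0.00586429, 0.00475354]), 'opening': 0.08511323662531793}
```

View pics/w2.png

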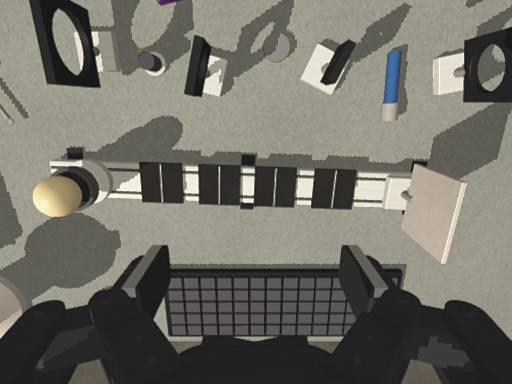

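View pics/w2c.png

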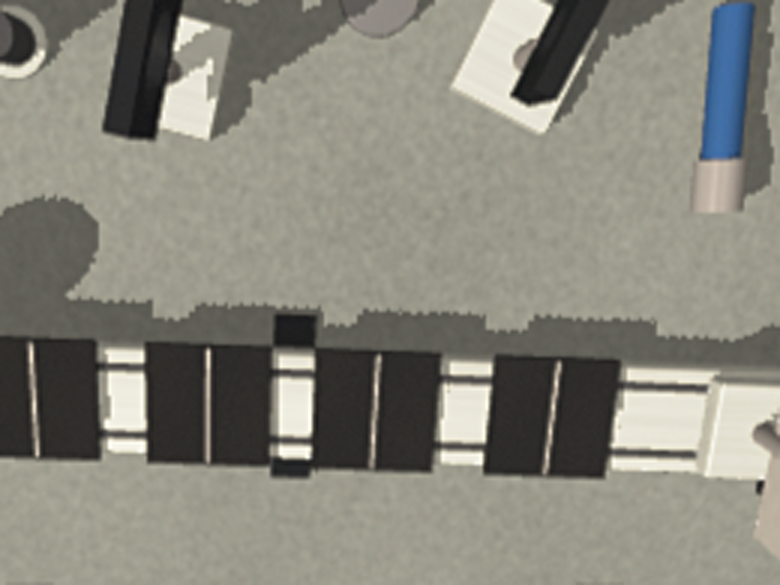

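```bash
python3 - <<'E'
from h import *
C=cam("wrist"); T=cam("top"); im=cv2.imread("pics/w2.png"); g=im.max(axis=2)
m=np.zeros(g.shape,np.uint8); m[150:218,132:365]=(g[150:218,132:365]<75)*255
m=cv2.morphologyEx(m,cv2.MORPH_CLOSE,np.ones((1,5),np.uint8)); m=cv2.morphologyEx(m,cv2.MORPH_OPEN,np.ones((21,21),np.uint8))
P=[]
for c in cv2.findContours(m,cv2.RETR_EXTERNAL,cv2.CHAIN_APPROX_NONE)[0]:
    r=cv2.minAreaRect(c); M=cv2.moments(c); ce=(M['m10']/M['m00'],M['m01']/M['m00']); p=onz(C,r[0],.025);P.append(p)
    print(np.round(r[0],1),np.round(ce,1),np.round(r[1],1),round(r[2],1),np.round(p,4),np.round(onz(C,ce,.025),4))
P=sorted(P,key=lambda p:p[1]); print(np.diff(P,axis=0), np.polyfit([p[1] for p in P],[p[0] for p in P],1))
# white lines (crop3): px
L=[((30,340),(37,458)),((208,347),(207,463)),((379,353),(373,468)),((558,360),(547,474))]
for a,b in L: print("line mid",onz(C,(150+(a[0]+b[0])/6,50+(a[1]+b[1])/6),.025).round(4))
E
```

```text
[333. 188.] [333. 188.] [38. 40.] 90.0 [0.6315 0.0946 0.025 ] [0.6315 0.0946 0.025 ]
[274.5 186. ] [274.4 185.9] [38. 39.] 90.0 [0.6284 0.0046 0.025 ] [0.6283 0.0045 0.025 ]
[219.  183.5] [218.9 183.7] [39. 40.] 90.0 [ 0.6245 -0.0803  0.025 ] [ 0.6249 -0.0805  0.025 ]
[161.5 181.5] [161.5 181.6] [39. 41.] 90.0 [ 0.6215 -0.1678  0.025 ] [ 0.6217 -0.1679  0.025 ]
[[0.00304671 0.08749196 0.        ]
 [0.00386365 0.0848921  0.        ]
 [0.00307952 0.08996275 0.        ]] [0.0387825  0.62789518]
line mid [ 0.6238 -0.1685  0.025 ]
line mid [ 0.6269 -0.0801  0.025 ]
line mid [0.6297 0.0059 0.025 ]
line mid [0.6331 0.0965 0.025 ]
```

```bash
python3 - <<'E'
from h import *
goto((.4653,.2568,.18),1.778)
E
```

```text
goto [0.4653 0.2568 0.18  ] shift [ 0.3559 -0.1426  0.1505] turn [-0.0011 -0.0027 -0.2617] rows 6.0
```

Request:
arm_command(deltas=[[0.356,-0.143,0.15,0,0,-0.262],[0.356,-0.143,0.15,0,0,-0.262],[0.356,-0.143,0.15,0,0,-0.262],[0.356,-0.143,0.15,0,0,-0.262],[0.356,-0.143,0.15,0,0,-0.262],[0.356,-0.143,0.15,0,0,-0.262],[0.356,-0.143,0.15,0,0,-0.262],[0.356,-0.143,0.15,0,0,-0.262]])

```text
clock: 3.38
ee_pos: [0.4672, 0.2534, 0.1813]
tool_rot: [3.14, -0.001, 1.773]
wrist_force: [0.9, 0.1, 0.3]
opening: 0.0854
```

```bash
python3 - <<'E'
from h import *
im=capture("wrist");cv2.imwrite("pics/w3.png",im); goto((.4653,.2568,.11),1.778)
E
```

```text
goto [0.4653 0.2568 0.11  ] shift [ 0.0049 -0.0018  0.0893] turn [ 0.0018 -0.0017 -0.0069] rows 2.0
```

View pics/w3.png

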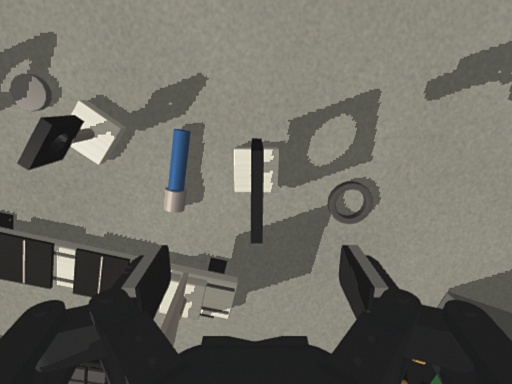

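Request:
arm_command(deltas=[[0.005,-0.002,0.03,0,0,-0.006],[0.005,-0.002,0.06,0,0,-0.006],[0.005,-0.002,0.089,0,0,-0.006],[0.005,-0.002,0.089,0,0,-0.006],[0.005,-0.002,0.089,0,0,-0.006]])

```text
clock: 4.05
ee_pos: [0.4651, 0.2578, 0.1107]
tool_rot: [3.14, -0.002, 1.778]
wrist_force: [-0.6, 0.3, 0.4]
opening: 0.0852
```

Request:
arm_command(deltas=[[0,0,0,0,0,0],[0,0,0,0,0,0],[0,0,0,0,0,0],[0,0,0,0,0,0],[0,0,0,0,0,0],[0,0,0,0,0,0],[0,0,0,0,0,0]], grip=1)

```text
clock: 4.92
ee_pos: [0.4641, 0.2581, 0.1094]
tool_rot: [3.141, -0.001, 1.779]
wrist_force: [0.0, -0.1, 0.2]
opening: -0.0001
```

```bash
python3 - <<'E'
from h import *
print(tool()[2]); im=capture("wrist");cv2.imwrite("pics/w4.png",im); goto((.4653,.2568,.19),1.778)
E
```

```text
{'clock': 4.925, 'joints': array([-0.9087452 ,  0.18368809,  0.35370774,  1.90580241, -0.07360293,
        1.06376324,  1.25452021]), 'qvel': array([ 2.30759333e-03, -6.93622257e-04, -1.21388424e-03, -8.51119811e-04,
        2.10950749e-04, -5.75161520e-04,  3.72122752e-05]), 'joint_efforts': array([-2.82950285e-03, -4.71111131e+01,  2.91905075e+00, -3.63357425e+01,
        9.80257901e-03, -5.85804446e-04,  1.19076810e-05]), 'ee_pos': array([0.46406523, 0.25813459, 0.10941872]), 'tool_rot': array([ 3.14135338e+00, -1.17292458e-03,  1.77928557e+00]), 'wrist_force': array([ 0.00839596, -0.06792166,  0.2216963 ]), 'moment': array([-0.00980851,  0.01723117,  0.02847374]), 'opening': -0.0001193543524049128}
goto [0.4653 0.2568 0.19  ] shift [-0.0018  0.0012 -0.1007] turn [ 0.0004 -0.0014  0.0018] rows 2.0
```

View pics/w4.png

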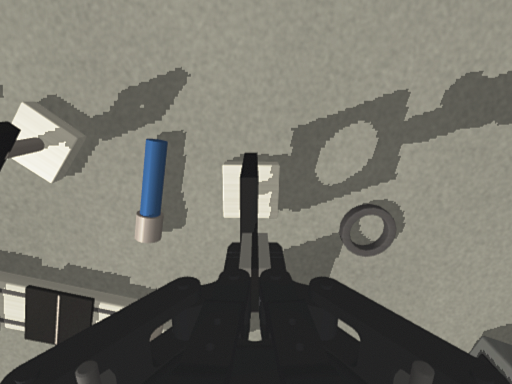

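```bash
python3 - <<'E'
from h import *
im=cv2.imread("pics/w4.png"); crop(im,(190,130,320,260),"pics/w4c.png",5); C=cam("wrist")
P,R,o=tool()
print(proj(C,P),proj(C,P+R@[0,0,.022]),[proj(C,R@[0,s*.039,0]+[.4653,.2568,.114]) for s in(-1,1)])
im=capture("top");cv2.imwrite("pics/top1.png",im); crop(im,(80,140,240,260),"pics/top1c.png",5)
im=capture("scene");cv2.imwrite("pics/s1.png",im); crop(im,(230,80,390,200),"pics/s1c.png",5)
E
```

```text
[252.66884225 237.58650483] [252.86462177 222.48474307] [array([249.56414559, 176.08621743]), array([250.17528413, 300.46865015])]
```

View pics/w4c.png

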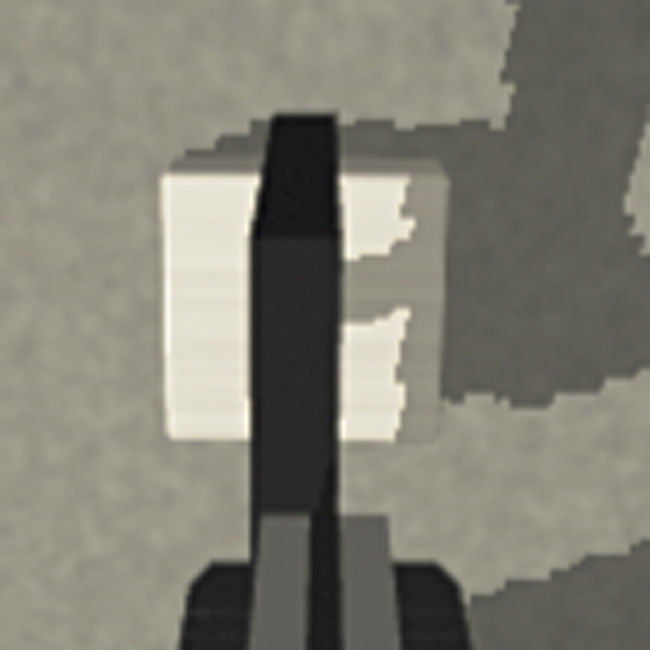

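View pics/s1c.png

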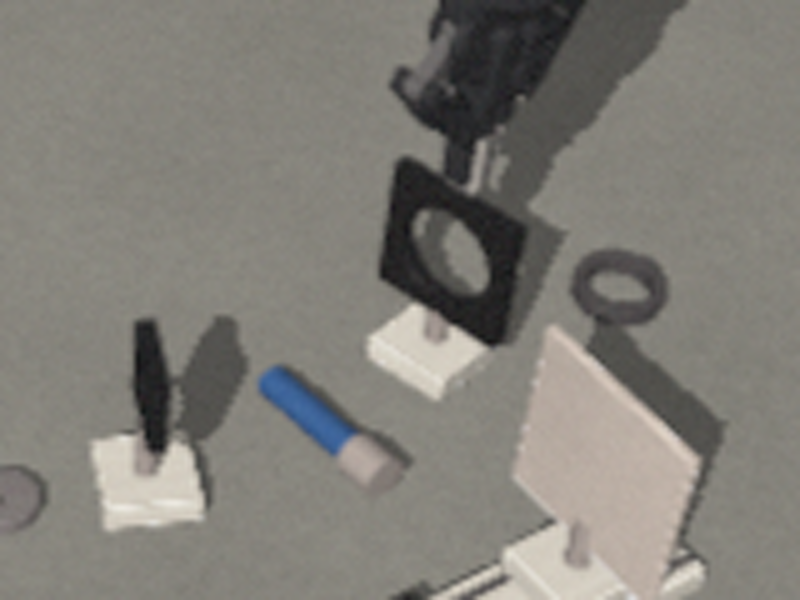

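View pics/top1c.png

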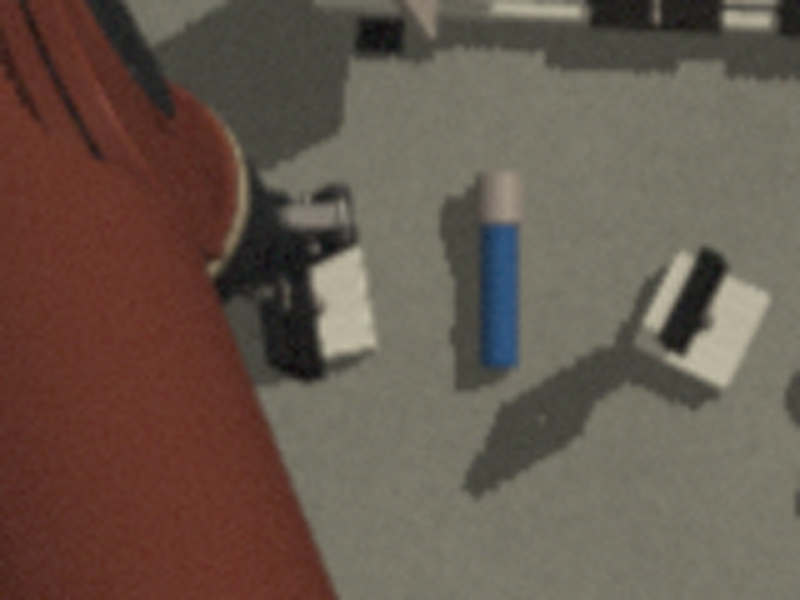

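```bash
python3 - <<'E'
from h import *
S=cam("scene");C=cam("wrist");P,R,o=tool()
for dz in(.022,0,-.02): print(dz,proj(S,P+R@[0,0,dz]),proj(S,P+R@[0,-.011,dz]))
# triangulate tip corner: right finger outer tip: wrist crop (388,515) ; scene
def tri(u,v):
    o1,d1=ray(C,u);o2,d2=ray(S,v); A=np.array([d1,-d2]).T; s=np.linalg.lstsq(A,o2-o1,rcond=None)[0]
    a=o1+d1*s[0];b=o2+d2*s[1]; m=(a+b)/2; print(m,np.linalg.norm(a-b),"tool",R.T@(m-P))
tri((190+388/5,130+515/5),(230+490/5,80+195/5))
tri((190+330/5,130+515/5),(230+475/5,80+190/5))
# plate near-end top
tri((190+250/5,130+237/5),(230+403/5,80+158/5))
E
```

```text
0.022 [321.32237543 126.06342976] [317.9464355  124.04203943]
0 [322.52634029 119.45414281] [319.09875735 117.43205816]
-0.02 [323.65023558 113.28440588] [320.17432671 111.26234678]
[0.46480901 0.27077279 0.10396544] 0.009202578730985799 tool [0.01219312 0.00333955 0.00548185]
[0.46284402 0.2624587  0.1101191 ] 0.007368576999550785 tool [ 0.00447339 -0.00030253 -0.00068207]
[0.42914493 0.24496321 0.11628668] 0.0026742094951795717 tool [-0.00565772 -0.03689208 -0.0068728 ]
```

Request:
arm_command(deltas=[[-0.001,0,0,0,0,0],[-0.001,0,0,0,0,0],[-0.001,0,0,0,0,0],[-0.001,0,0,0,0,0],[-0.001,0,0,0,0,0]], grip=0)

```text
clock: 5.7
ee_pos: [0.4642, 0.2574, 0.1094]
tool_rot: [3.141, -0.001, 1.779]
wrist_force: [-0.0, -0.7, -0.9]
opening: 0.0429
```

```bash
python3 - <<'E'
from h import *
im=capture("wrist");cv2.imwrite("pics/w5.png",im); crop(im,(170,130,340,260),"pics/w5c.png",4)
im=capture("scene"); crop(im,(230,80,390,200),"pics/s2c.png",5); print(tool()[2]["opening"])
E
```

```text
0.042644482181347046
```

View pics/w5c.png

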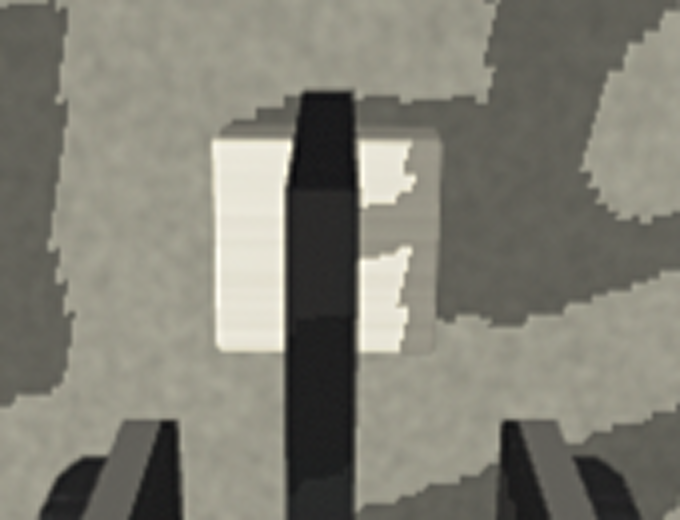

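View pics/s2c.png

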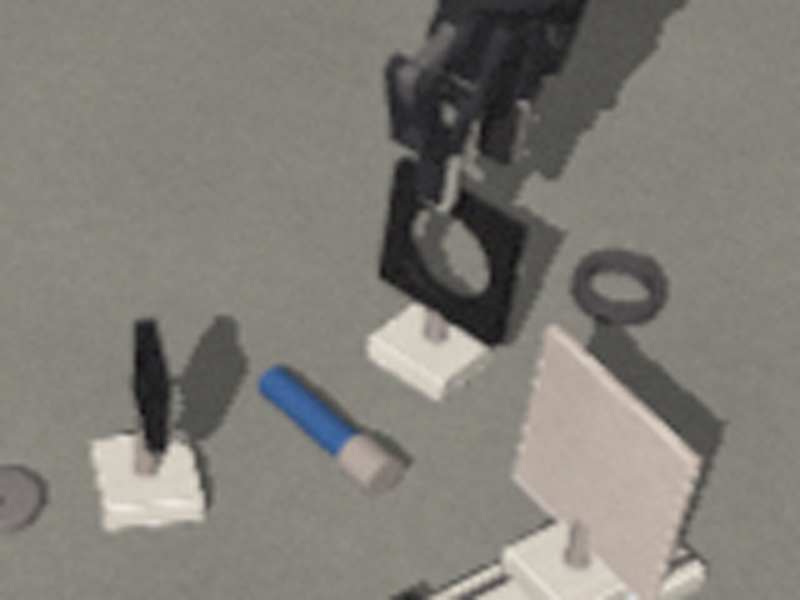

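```bash
python3 - <<'E'
from h import *
S=cam("scene");P,R,o=tool()
for dz in(.022,.01,0,-.01,-.02): print(dz,[((proj(S,P+R@[-.021,y,dz])-[230,80])*5).round() for y in(-.011,.011)])
E
```

```text
0.022 [array([413., 240.]), array([447., 261.])]
0.01 [array([416., 222.]), array([450., 243.])]
0 [array([419., 207.]), array([453., 228.])]
-0.01 [array([421., 192.]), array([456., 212.])]
-0.02 [array([424., 176.]), array([459., 197.])]
```

Request:
arm_command(deltas=[[-0.003,0,0.01,0,0,0],[-0.003,0,0.02,0,0,0],[-0.003,0,0.034,0,0,0],[-0.003,0,0.034,0,0,0]])

```text
clock: 6.3
ee_pos: [0.464, 0.2546, 0.0809]
tool_rot: [-3.14, -0.0, 1.779]
wrist_force: [0.6, 0.2, -0.2]
opening: 0.0429
```

Request:
arm_command(deltas=[[0,0,0,0,0,0],[0,0,0,0,0,0],[0,0,0,0,0,0],[0,0,0,0,0,0],[0,0,0,0,0,0]], grip=1)

```text
clock: 6.92
ee_pos: [0.4651, 0.2551, 0.0826]
tool_rot: [3.14, -0.001, 1.779]
wrist_force: [0.5, -1.2, 4.9]
opening: 0.0089
```

```bash
python3 - <<'E'
from h import *
im=capture("wrist");cv2.imwrite("pics/w6.png",im); crop(im,(170,130,340,260),"pics/w6c.png",4)
im=capture("scene"); crop(im,(230,80,390,200),"pics/s3c.png",5); print(tool()[2])
E
```

```text
{'clock': 7.025, 'joints': array([-0.89938877,  0.2142157 ,  0.35282552,  1.93323745, -0.08818651,
        1.00717914,  1.27234896]), 'qvel': array([-8.76608847e-04, -2.70980227e-04, -1.13638795e-03, -6.72405059e-05,
        3.97149766e-04, -8.24200598e-04, -4.31459885e-04]), 'joint_efforts': array([-7.00888876e-01, -4.58312345e+01,  2.45152093e+00, -3.29032445e+01,
       -3.73038109e-01,  1.03155160e-01, -2.19584887e-03]), 'ee_pos': array([0.46513547, 0.25515866, 0.08262796]), 'tool_rot': array([ 3.14047458e+00, -1.46021561e-03,  1.77925861e+00]), 'wrist_force': array([ 0.21518765, -0.15663356,  4.80503577]), 'moment': array([-0.22020487, -0.19224736,  0.00774399]), 'opening': 0.008752265505501764}
```

View pics/w6c.png

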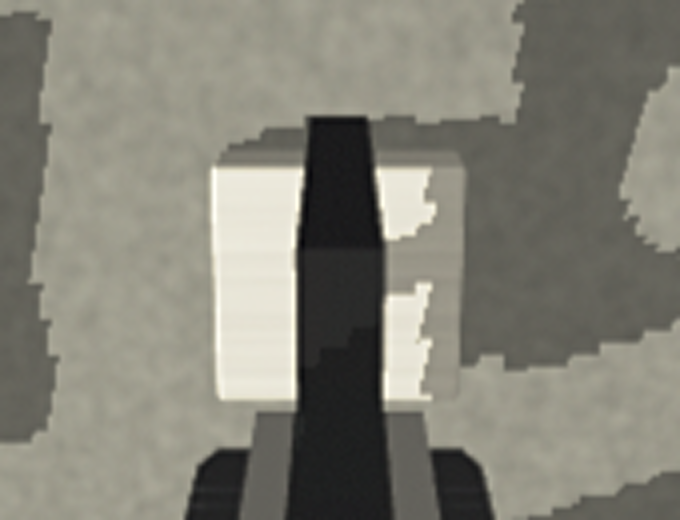

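View pics/s3c.png

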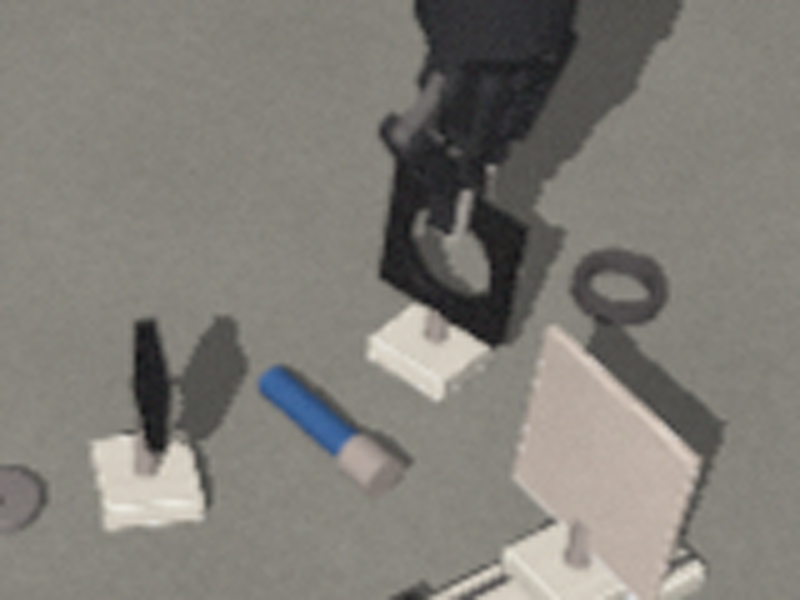

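```bash
python3 - <<'E'
from h import *
goto((.465,.2551,.18),1.779); goto((.6283,.0045,.18),1.532)
E
```

```text
goto [0.465  0.2551 0.18  ] shift [ 1.000e-04 -0.000e+00 -1.217e-01] turn [ 0.0014 -0.0019  0.0003] rows 2.0
goto [0.6283 0.0045 0.18  ] shift [-0.3486  0.1348 -0.1221] turn [ 0.0012 -0.002   0.3148] rows 6.0
```

Request:
arm_command(deltas=[[0,0,-0.05,0,0,0],[0,0,-0.122,0,0,0],[-0.07,0.027,-0.122,0,0,0.063],[-0.14,0.054,-0.122,0,0,0.126],[-0.21,0.081,-0.122,0,0,0.189],[-0.28,0.108,-0.122,0,0,0.252],[-0.349,0.135,-0.122,0,0,0.315],[-0.349,0.135,-0.122,0,0,0.315]])

```text
clock: 8.02
ee_pos: [0.6288, -0.002, 0.1785]
tool_rot: [-3.141, 0.002, 1.524]
wrist_force: [-0.4, -0.3, -3.0]
opening: 0.0085
```

```bash
python3 - <<'E'
from h import *
im=capture("wrist");cv2.imwrite("pics/w7.png",im);  print(tool()[2]["opening"])
goto((.6283,.0045,.118),1.532)
goto((.6283,.0045,.108),1.532)
E
```

```text
0.008958694794688717
goto [0.6283 0.0045 0.118 ] shift [0.0039 0.0003 0.0754] turn [-0.0025  0.0004 -0.0056] rows 1.0
goto [0.6283 0.0045 0.108 ] shift [0.0039 0.0004 0.0879] turn [-0.0025  0.0004 -0.0056] rows 2.0
```

View pics/w7.png

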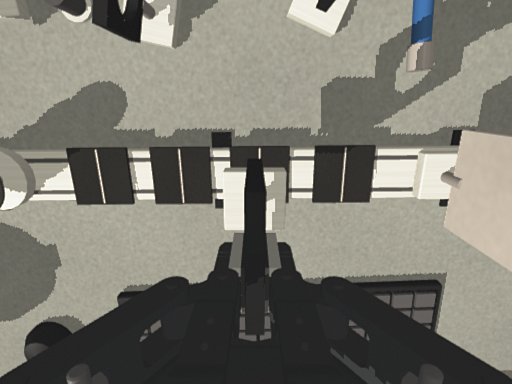

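Request:
arm_command(deltas=[[0,0,0.03,0,0,0],[0,0,0.07,0,0,0],[0,0,0.07,0,0,0],[0,0,0.07,0,0,0]])

```text
clock: 8.57
ee_pos: [0.6284, 0.0051, 0.1245]
tool_rot: [3.141, -0.002, 1.533]
wrist_force: [-0.3, 0.1, -1.3]
opening: 0.0086
```

```bash
python3 - <<'E'
from h import *
im=capture("wrist");cv2.imwrite("pics/w8.png",im);  crop(im,(150,110,350,250),"pics/w8c.png",4)
goto((.6283,.0045,.108),1.532)
E
```

```text
goto [0.6283 0.0045 0.108 ] shift [-0.0004 -0.0006  0.0212] turn [ 0.002  -0.0022  0.001 ] rows 1.0
```

View pics/w8c.png

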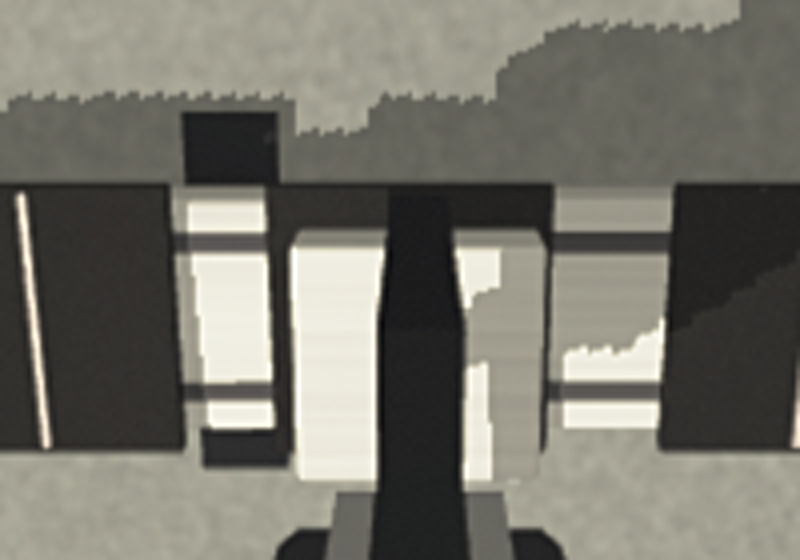

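```bash
python3 - <<'E'
from h import *
C=cam("wrist"); P,R,o=tool(); q=lambda u,v,z:onz(C,(150+u/4,110+v/4),z)
zf=P[2]-.0826+.016
F=[q(u,v,zf) for u,v in((291,246),(543,244),(538,482),(299,481))]
print("foot",np.mean(F,axis=0),[np.linalg.norm(F[i]-F[(i+1)%4]).round(4) for i in range(4)],"tcp",P)
A=q(268,185,.025);B=q(553,185,.025);print(A,B,np.linalg.norm(A-B),(A+B)/2+.032*np.array([.999,-0.0385,0]))
a=q(168,185,.025);b=q(185,452,.025);print("p2 right edge",a,b,np.linalg.norm(a-b))
a=q(676,185,.025);b=q(658,452,.025);print("p4 left edge",a,b,np.linalg.norm(a-b))
E
```

```text
foot [0.6300177  0.00606121 0.05833334] [np.float64(0.0489), np.float64(0.0505), np.float64(0.0495), np.float64(0.0499)] tcp [0.62880521 0.00480307 0.12493334]
[ 0.59814692 -0.02560962  0.025     ] [0.6005311  0.03697981 0.025     ] 0.06263482174479222 [0.63130701 0.00445309 0.025     ]
p2 right edge [ 0.59731086 -0.04755792  0.025     ] [ 0.66092695 -0.05006664  0.025     ] 0.06366554301851135
p4 left edge [0.60156071 0.06400891 0.025     ] [0.6652308  0.06161916 0.025     ] 0.06371492373678658
```

Request:
arm_command(deltas=[[-0.002,0.001,0.01,0,0,0],[-0.002,0.001,0.018,0,0,0],[-0.002,0.001,0.022,0,0,0],[-0.002,0.001,0.022,0,0,0],[-0.002,0.001,0.022,0,0,0]])

```text
clock: 9.25
ee_pos: [0.6296, 0.0024, 0.1078]
tool_rot: [3.14, -0.002, 1.532]
wrist_force: [-5.7, 0.5, 12.8]
opening: 0.0083
```

Request:
arm_command(deltas=[[0,0,0,0,0,0],[0,0,0,0,0,0],[0,0,0,0,0,0],[0,0,0,0,0,0]], grip=0)

```text
clock: 9.75
ee_pos: [0.6289, 0.0026, 0.1057]
tool_rot: [-3.141, -0.001, 1.532]
wrist_force: [0.3, -0.3, -0.3]
opening: 0.0433
```

```bash
python3 - <<'E'
from h import *
P,R,o=tool();print(o["wrist_force"],o["opening"])
im=capture("wrist");cv2.imwrite("pics/w9.png",im);  crop(im,(150,80,350,250),"pics/w9c.png",4)
goto((P[0],P[1],.21),1.532)
E
```

```text
[ 0.28550854 -0.28784799 -0.30480554] 0.04333265095928128
goto [0.6289 0.0026 0.21  ] shift [ 1.000e-04 -1.000e-04 -1.303e-01] turn [-0.0003 -0.0015 -0.    ] rows 2.0
```

View pics/w9c.png

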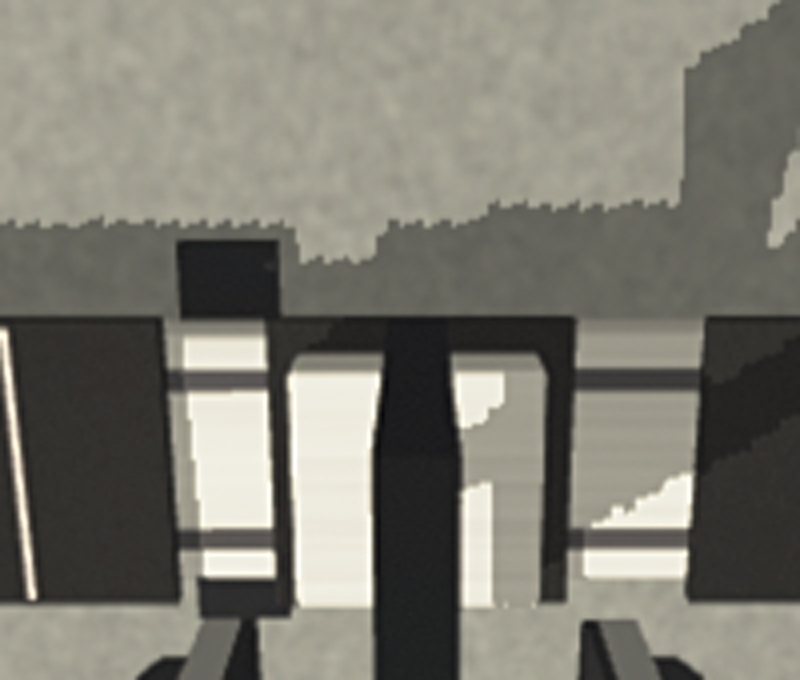

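```bash
python3 - <<'E'
from h import *
C=cam("wrist"); q=lambda u,v,z:onz(C,(150+u/4,80+v/4),z)
F=[q(u,v,.041) for u,v in((288,371),(547,369),(540,607),(293,607))]
print("foot",np.mean(F,axis=0),[np.linalg.norm(F[i]-F[(i+1)%4]).round(4) for i in range(4)])
A=q(268,318,.025);B=q(576,318,.025);print(np.linalg.norm(A-B),(A+B)/2+.032*np.array([.999,-0.0385,0]))
a=q(163,318,.025);b=q(181,601,.025);print("p2",(a+b)/2-.032*np.array([.0385,.999,0]))
a=q(706,318,.025);b=q(687,602,.025);print("p4",(a+b)/2+.032*np.array([.0385,.999,0]))
E
```

```text
foot [0.63047367 0.00362177 0.041     ] [np.float64(0.0499), np.float64(0.0502), np.float64(0.0508), np.float64(0.0498)]
0.06281202296471354 [0.63049095 0.00466568 0.025     ]
p2 [ 0.62676169 -0.0801474   0.025     ]
p4 [0.63366944 0.09479345 0.025     ]
```

Request:
arm_command(deltas=[[0,0,-0.06,0,0,0],[0,0,-0.13,0,0,0],[0,0,-0.17,0,0,0],[0,0,-0.17,0,0,0]])

```text
clock: 10.3
ee_pos: [0.6304, 0.0022, 0.2449]
tool_rot: [3.137, -0.002, 1.532]
wrist_force: [-0.1, 0.5, -0.2]
opening: 0.043
```

```bash
python3 - <<'E'
from h import *
goto((.45,-.25,.24),1.56)
E
```

```text
goto [ 0.45 -0.25  0.24] shift [-0.3238 -0.213   0.0044] turn [ 0.0062 -0.0027 -0.0358] rows 5.0
```

Request:
arm_command(deltas=[[-0.324,-0.213,0,0,0,-0.036],[-0.324,-0.213,0,0,0,-0.036],[-0.324,-0.213,0,0,0,-0.036],[-0.324,-0.213,0,0,0,-0.036],[-0.324,-0.213,0,0,0,-0.036],[-0.324,-0.213,0,0,0,-0.036],[-0.324,-0.213,0,0,0,-0.036],[-0.324,-0.213,0,0,0,-0.036]])

```text
clock: 11.3
ee_pos: [0.4493, -0.2486, 0.2411]
tool_rot: [-3.141, -0.001, 1.563]
wrist_force: [0.4, 0.6, -0.4]
opening: 0.0427
```

```bash
python3 - <<'E'
from h import *
im=capture("wrist");cv2.imwrite("pics/w10.png",im); print(tool()[0],tool()[2]["tool_rot"])
crop(im,(190,100,320,260),"pics/w10c.png",4)
E
```

```text
[ 0.44928427 -0.24869748  0.2411654 ] [-3.14075967e+00 -1.07148234e-03  1.56255393e+00]
```

View pics/w10.png

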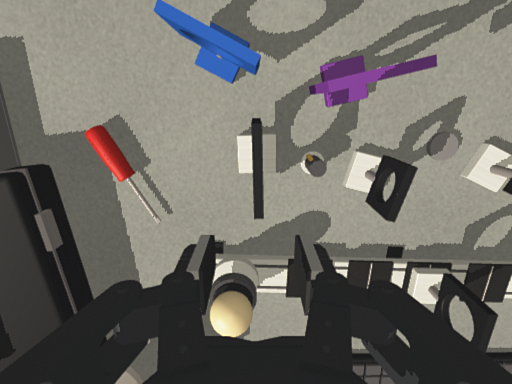

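View pics/w10c.png

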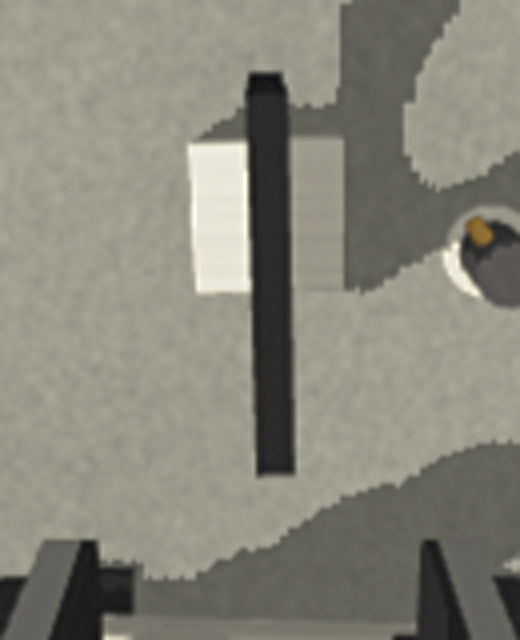

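```bash
python3 - <<'E'
from h import *
C=cam("wrist"); q=lambda u,v:(190+u/4,100+v/4)
c,y=topface(C,q(267.5,93),q(275.5,475),.122)
print("foot",np.mean([onz(C,q(u,v),.016) for u,v in((189,144),(344,139),(345,291),(196,294))],axis=0))
goto((c[0]-.001,c[1],.16),y);goto((c[0]-.001,c[1],.090),y)
E
```

```text
len 0.0943 centre [ 0.4399 -0.244   0.122 ] normal yaw 1.587
foot [ 0.44050282 -0.24368463  0.016     ]
goto [ 0.4389 -0.244   0.16  ] shift [ 0.0057 -0.013   0.1015] turn [-0.001  -0.0014 -0.0309] rows 2.0
goto [ 0.4389 -0.244   0.09  ] shift [ 0.0056 -0.0129  0.189 ] turn [-0.001  -0.0014 -0.0309] rows 3.0
```

Request:
arm_command(deltas=[[0.004,-0.013,0.0,0,0,-0.031],[0.004,-0.013,0.06,0,0,-0.031],[0.004,-0.013,0.1,0,0,-0.031],[0.004,-0.013,0.14,0,0,-0.031],[0.004,-0.013,0.17,0,0,-0.031],[0.004,-0.013,0.189,0,0,-0.031],[0.004,-0.013,0.189,0,0,-0.031],[0.004,-0.013,0.189,0,0,-0.031]])

```text
clock: 12.35
ee_pos: [0.4387, -0.2467, 0.0913]
tool_rot: [3.14, -0.001, 1.585]
wrist_force: [0.5, -0.3, -0.2]
opening: 0.0429
```

Request:
arm_command(deltas=[[0,0,0,0,0,0],[0,0,0,0,0,0],[0,0,0,0,0,0],[0,0,0,0,0,0],[0,0,0,0,0,0]], grip=1)

```text
clock: 12.98
ee_pos: [0.4388, -0.2464, 0.0911]
tool_rot: [3.14, -0.001, 1.585]
wrist_force: [-1.3, 1.4, 6.3]
opening: 0.0086
```

```bash
python3 - <<'E'
from h import *
P,R,o=tool();print(o["wrist_force"],P,o["opening"])
goto((P[0],P[1],.20),o["tool_rot"][2]);goto((.633,.094,.20),1.532)
E
```

```text
[-1.32926349  1.38371329  6.32021883] [ 0.43878154 -0.24636679  0.09112234] 0.008632050289114708
goto [ 0.4388 -0.2464  0.2   ] shift [ 0.0002  0.0002 -0.1361] turn [ 0.0015 -0.0019 -0.    ] rows 2.0
goto [0.633 0.094 0.2  ] shift [ 0.4222  0.2489 -0.1352] turn [ 0.0014 -0.0019  0.0673] rows 7.0
```

Request:
arm_command(deltas=[[0,0,-0.06,0,0,0],[0,0,-0.13,0,0,0],[0,0,-0.2,0,0,0],[0,0,-0.22,0,0,0],[0.06,0.036,-0.22,0,0,0.01],[0.12,0.072,-0.22,0,0,0.02],[0.18,0.108,-0.22,0,0,0.03],[0.24,0.144,-0.22,0,0,0.04]])

```text
clock: 13.98
ee_pos: [0.5509, -0.0514, 0.2654]
tool_rot: [-3.14, -0.001, 1.553]
wrist_force: [0.1, -1.1, -2.4]
opening: 0.0088
```

```bash
python3 - <<'E'
from h import *
P,R,o=tool();print(P,o["opening"])
goto((.633,.094,.265),1.532)
E
```

```text
[ 0.55091229 -0.05143075  0.26538024] 0.008820803207058402
goto [0.633 0.094 0.265] shift [0.1836 0.0993 0.0005] turn [-0.0021 -0.0016  0.0266] rows 3.0
```

Request:
arm_command(deltas=[[0.06,0.033,0,0,0,0.01],[0.12,0.066,0,0,0,0.02],[0.184,0.099,0,0,0,0.027],[0.184,0.099,0,0,0,0.027],[0.184,0.099,0.06,0,0,0.027],[0.184,0.099,0.12,0,0,0.027],[0.184,0.099,0.165,0,0,0.027],[0.184,0.099,0.165,0,0,0.027]])

```text
clock: 14.98
ee_pos: [0.6297, 0.092, 0.1309]
tool_rot: [-3.134, 0.001, 1.531]
wrist_force: [-0.9, 0.1, -2.2]
opening: 0.0089
```

```bash
python3 - <<'E'
from h import *
P,R,o=tool();print(P,o["wrist_force"],o["opening"])
im=capture("wrist");cv2.imwrite("pics/w11.png",im);  crop(im,(150,100,350,250),"pics/w11c.png",4)
goto((.633,.094,.1165),1.532)
E
```

```text
[0.62972758 0.09201097 0.13094086] [-0.85670284  0.13337094 -2.23665829] 0.008862759930833507
goto [0.633  0.094  0.1165] shift [0.0023 0.0019 0.0215] turn [-0.0039  0.0002 -0.0007] rows 1.0
```

View pics/w11c.png

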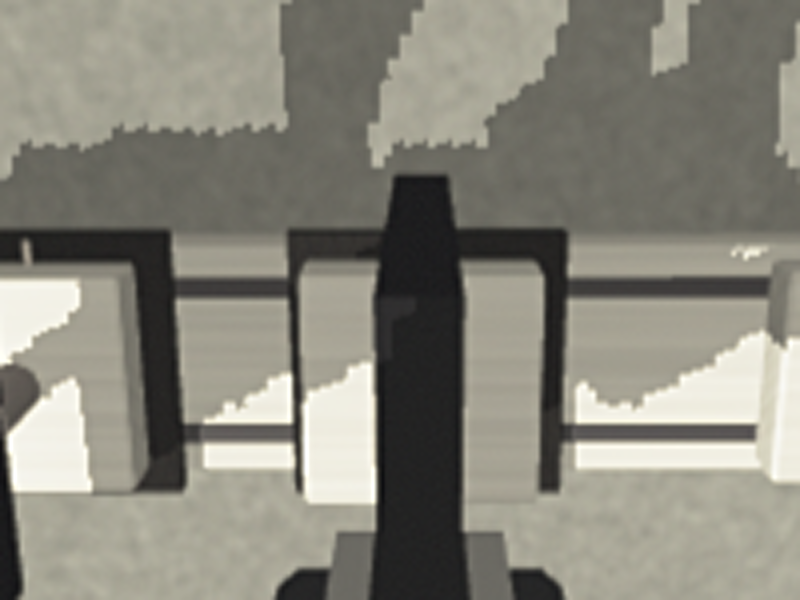

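```bash
python3 - <<'E'
from h import *
C=cam("wrist"); P,R,o=tool(); print(P,o["tool_rot"]); q=lambda u,v,z:onz(C,(150+u/4,100+v/4),z)
F=[q(u,v,P[2]-.0751) for u,v in((300,277),(545,275),(540,500),(305,503))]
print("foot",np.mean(F,axis=0),[np.linalg.norm(F[i]-F[(i+1)%4]).round(4) for i in range(4)])
A=q(290,230,.025);B=q(568,230,.025);print(np.linalg.norm(A-B),(A+B)/2+.032*np.array([.999,-0.0385,0]))
a=q(568,230,.025);b=q(560,490,.025);print("p4",(a+b)/2-.032*np.array([.0385,.999,0]))
E
```

```text
[0.63148254 0.0921957  0.13366672] [-3.13852094e+00  1.74737700e-04  1.53148281e+00]
foot [0.63210448 0.09431474 0.05856672] [np.float64(0.0493), np.float64(0.0491), np.float64(0.0502), np.float64(0.0494)]
0.06331295614702932 [0.63643325 0.09574903 0.025     ]
p4 [0.63650692 0.09564795 0.025     ]
```

Request:
arm_command(deltas=[[0.001,0.003,0.008,0,0,0],[0.001,0.003,0.008,0,0,0],[0.001,0.003,0.008,0,0,0],[0.001,0.003,0.008,0,0,0]])

```text
clock: 15.52
ee_pos: [0.6352, 0.0936, 0.129]
tool_rot: [3.141, -0.002, 1.532]
wrist_force: [-0.5, -0.0, -3.4]
opening: 0.0083
```

```bash
python3 - <<'E'
from h import *
P,R,o=tool();print(P,o["tool_rot"]); C=cam("wrist")
im=capture("wrist");cv2.imwrite("pics/w12.png",im);  crop(im,(150,100,350,250),"pics/w12c.png",4)
goto((.633,.094,.1165),1.532)
E
```

```text
[0.63523256 0.09361344 0.12896962] [ 3.14088383e+00 -1.52314566e-03  1.53201209e+00]
goto [0.633  0.094  0.1165] shift [ 0.0004 -0.0027  0.0154] turn [ 0.0007 -0.0019  0.    ] rows 1.0
```

View pics/w12c.png

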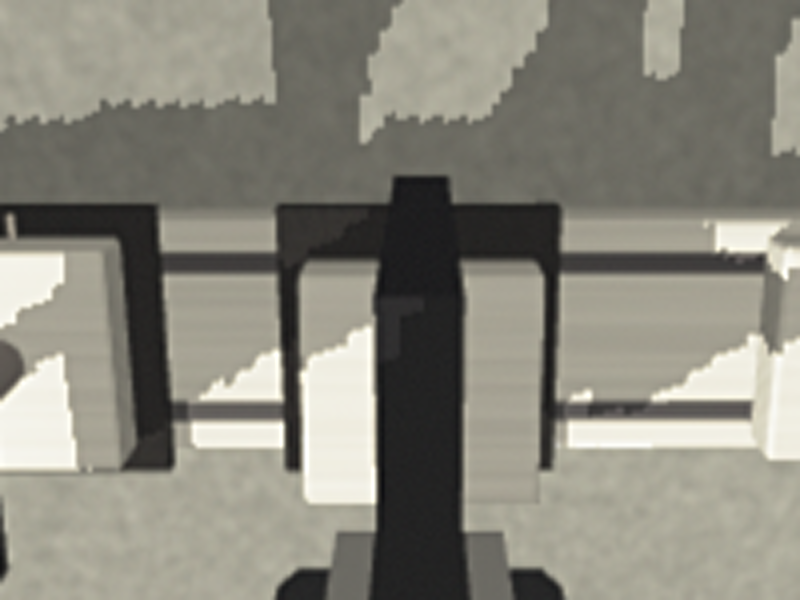

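```bash
python3 - <<'E'
from h import *
C=cam("wrist"); P,R,o=tool(); print(P,o["tool_rot"]); q=lambda u,v,z:onz(C,(150+u/4,100+v/4),z)
F=[q(u,v,P[2]-.0751) for u,v in((300,277),(545,275),(540,500),(305,503))]
print("foot",np.mean(F,axis=0),[np.linalg.norm(F[i]-F[(i+1)%4]).round(4) for i in range(4)])
A=q(277,205,.025);B=q(561,205,.025);print(np.linalg.norm(A-B),(A+B)/2+.032*np.array([.999,-0.0385,0]))
a=q(561,205,.025);b=q(552,470,.025);print("p4",np.linalg.norm(a-b),(a+b)/2-.032*np.array([.0385,.999,0]))
E
```

```text
[0.63517167 0.093583   0.12885805] [ 3.14104844e+00 -1.45385747e-03  1.53202363e+00]
foot [0.63606813 0.09580587 0.05375805] [np.float64(0.0492), np.float64(0.0492), np.float64(0.0502), np.float64(0.0494)]
0.06305950734503589 [0.63388484 0.09523683 0.025     ]
p4 0.06345594860608993 [0.63361554 0.09488725 0.025     ]
```

Request:
arm_command(deltas=[[-0.001,-0.003,0.007,0,0,0],[-0.001,-0.003,0.013,0,0,0],[-0.001,-0.003,0.0165,0,0,0],[-0.001,-0.003,0.0165,0,0,0],[-0.001,-0.003,0.0165,0,0,0]])

```text
clock: 16.2
ee_pos: [0.6329, 0.0932, 0.1162]
tool_rot: [3.141, -0.002, 1.532]
wrist_force: [-3.4, -0.3, 7.1]
opening: 0.0083
```

Request:
arm_command(deltas=[[0,0,0,0,0,0],[0,0,0,0,0,0],[0,0,0,0,0,0],[0,0,0,0,0,0]], grip=0)

```text
clock: 16.7
ee_pos: [0.6326, 0.0928, 0.1151]
tool_rot: [-3.142, -0.001, 1.532]
wrist_force: [-0.2, 0.9, 0.5]
opening: 0.0427
```

Request:
arm_command(deltas=[[0,0,-0.05,0,0,0],[0,0,-0.12,0,0,0],[0,0,-0.17,0,0,0],[0,0,-0.17,0,0,0]])

```text
clock: 17.2
ee_pos: [0.6343, 0.0926, 0.2551]
tool_rot: [3.136, -0.003, 1.532]
wrist_force: [-0.4, -0.5, -1.8]
opening: 0.0426
```

```bash
python3 - <<'E'
from h import *
im=capture("wrist");cv2.imwrite("pics/w13.png",im)
goto((.455,.075,.23),1.22)
E
```

```text
goto [0.455 0.075 0.23 ] shift [-0.0308 -0.2219  0.0277] turn [ 0.0029 -0.0033  0.3972] rows 3.0
```

View pics/w13.png

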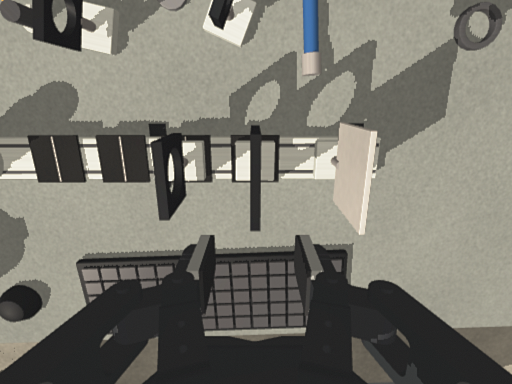

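Request:
arm_command(deltas=[[-0.031,-0.222,0.028,0,0,0.397],[-0.031,-0.222,0.028,0,0,0.397],[-0.031,-0.222,0.028,0,0,0.397],[-0.031,-0.222,0.028,0,0,0.397],[-0.031,-0.222,0.028,0,0,0.397],[-0.031,-0.222,0.028,0,0,0.397]])

```text
clock: 18.0
ee_pos: [0.455, 0.0749, 0.2286]
tool_rot: [-3.142, -0.0, 1.22]
wrist_force: [0.8, 1.0, -0.7]
opening: 0.0427
```

```bash
python3 - <<'E'
from h import *
print(tool()[0])
im=capture("wrist");cv2.imwrite("pics/w14.png",im); crop(im,(190,120,320,250),"pics/w14c.png",4)
E
```

```text
[0.45502926 0.07488974 0.22863313]
```

View pics/w14.png

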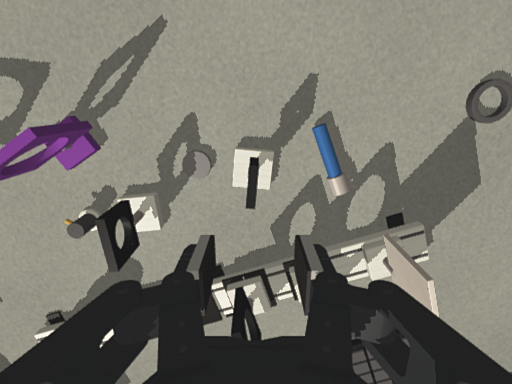

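View pics/w14c.png

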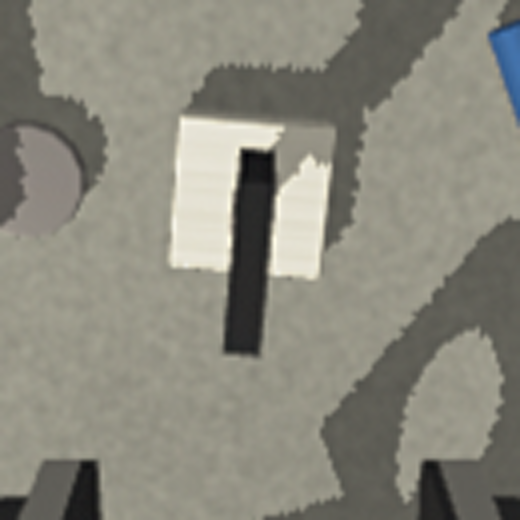

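```bash
python3 - <<'E'
from h import *
C=cam("wrist"); q=lambda u,v:(190+u/4,120+v/4)
c,y=topface(C,q(254.5,184),q(242.5,355),.098)
F=[onz(C,q(u,v),.016) for u,v in((180,118),(335,126),(320,279),(170,267))]
print("foot",np.mean(F,axis=0),[np.arctan2(*(F[1]-F[0])[1::-1]),np.arctan2(*(F[2]-F[3])[1::-1])])
goto((c[0]-.001,c[1]-.001,.066),y)
E
```

```text
len 0.0456 centre [0.4623 0.0709 0.098 ] normal yaw 1.15
foot [0.46256951 0.07118598 0.016     ] [np.float64(1.1681672698886758), np.float64(1.1365216126799058)]
goto [0.4613 0.0699 0.066 ] shift [-0.003   0.0095  0.2033] turn [-0.0001 -0.0001  0.0881] rows 3.0
```

Request:
arm_command(deltas=[[-0.003,0.01,0.02,0,0,0.088],[-0.003,0.01,0.07,0,0,0.088],[-0.003,0.01,0.12,0,0,0.088],[-0.003,0.01,0.16,0,0,0.088],[-0.003,0.01,0.19,0,0,0.088],[-0.003,0.01,0.203,0,0,0.088],[-0.003,0.01,0.203,0,0,0.088],[-0.003,0.01,0.203,0,0,0.088]])

```text
clock: 19.05
ee_pos: [0.4617, 0.0701, 0.0672]
tool_rot: [3.141, -0.002, 1.151]
wrist_force: [0.3, -1.1, 0.7]
opening: 0.0426
```

Request:
arm_command(deltas=[[0,0,0,0,0,0],[0,0,0,0,0,0],[0,0,0,0,0,0],[0,0,0,0,0,0],[0,0,0,0,0,0]], grip=1)

```text
clock: 19.68
ee_pos: [0.4614, 0.0701, 0.0671]
tool_rot: [3.141, -0.002, 1.151]
wrist_force: [-1.7, -0.7, 6.6]
opening: 0.0088
```

```bash
python3 - <<'E'
from h import *
P,R,o=tool();print(o["wrist_force"],P,o["opening"])
goto((P[0],P[1],.20),o["tool_rot"][2]);goto((.6225,-.169,.20),1.532)
E
```

```text
[-1.71970411 -0.72643337  6.62332161] [0.46142537 0.07011697 0.06708245] 0.008794066339052466
goto [0.4614 0.0701 0.2   ] shift [ 3.000e-04  1.000e-04 -1.661e-01] turn [ 0.0005 -0.0027 -0.    ] rows 3.0
goto [ 0.6225 -0.169   0.2   ] shift [-0.1905  0.3057 -0.1664] turn [ 0.001  -0.0025 -0.4851] rows 6.0
```

Request:
arm_command(deltas=[[0,0,-0.06,0,0,0],[0,0,-0.12,0,0,0],[-0.02,0.03,-0.166,0,0,-0.05],[-0.05,0.08,-0.166,0,0,-0.13],[-0.085,0.137,-0.166,0,0,-0.22],[-0.12,0.193,-0.166,0,0,-0.31],[-0.155,0.25,-0.166,0,0,-0.4],[-0.19,0.305,-0.166,0,0,-0.485]])

```text
clock: 20.68
ee_pos: [0.6225, -0.1692, 0.1983]
tool_rot: [-3.141, -0.002, 1.535]
wrist_force: [0.2, 1.2, -1.1]
opening: 0.0083
```

Request:
arm_command(deltas=[[0,0,0,0,0,0],[0,0,0.05,0,0,0],[0,0,0.1,0,0,0],[0,0,0.115,0,0,0],[0,0,0.115,0,0,0],[0,0,0.115,0,0,0]])

```text
clock: 21.42
ee_pos: [0.6227, -0.1684, 0.1087]
tool_rot: [3.139, -0.001, 1.532]
wrist_force: [-0.2, -0.1, -2.1]
opening: 0.0085
```

```bash
python3 - <<'E'
from h import *
P,R,o=tool();print(P,o["tool_rot"],o["opening"])
im=capture("wrist");cv2.imwrite("pics/w15.png",im);  crop(im,(150,100,350,250),"pics/w15c.png",4)
goto((.6225,-.169,.092),1.532)
E
```

```text
[ 0.62266669 -0.16842814  0.10872274] [ 3.13921113e+00 -9.97289108e-04  1.53214065e+00] 0.008498955828966339
goto [ 0.6225 -0.169   0.092 ] shift [-0.0007 -0.0003  0.0209] turn [ 0.0033 -0.0014  0.0001] rows 1.0
```

View pics/w15c.png

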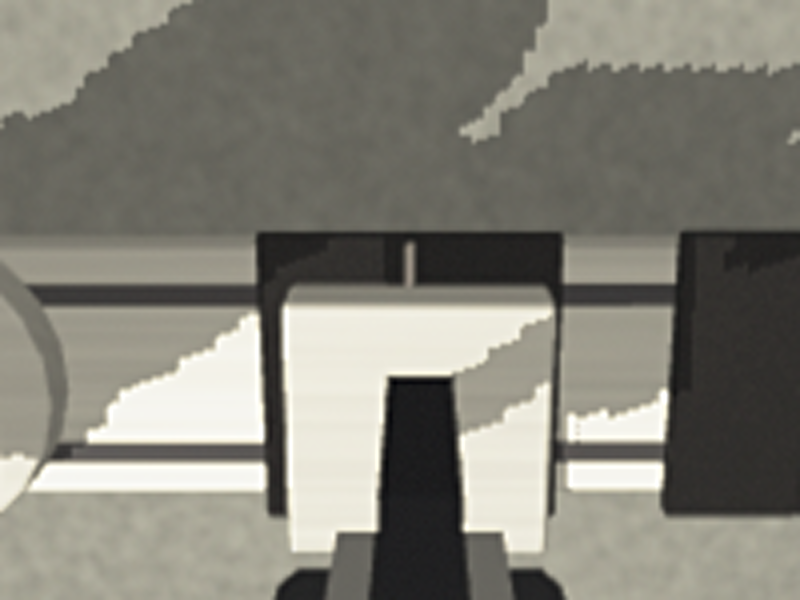

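```bash
python3 - <<'E'
from h import *
C=cam("wrist"); P,R,o=tool(); print(P,o["tool_rot"]); q=lambda u,v,z:onz(C,(150+u/4,100+v/4),z)
F=[q(u,v,P[2]-.0671+.016) for u,v in((283,305),(555,303),(547,550),(290,551))]
print("foot",np.mean(F,axis=0),[np.linalg.norm(F[i]-F[(i+1)%4]).round(4) for i in range(4)])
A=q(258,233,.025);B=q(563,233,.025);print(np.linalg.norm(A-B),(A+B)/2+.032*np.array([.999,-0.0385,0]))
a=q(258,233,.025);b=q(270,516,.025);print("p1 from left",np.linalg.norm(a-b),(a+b)/2+.032*np.array([.0385,.999,0]))
a=q(563,233,.025);b=q(554,516,.025);print("p1 from right",np.linalg.norm(a-b),(a+b)/2-.032*np.array([.0385,.999,0]))
a=q(681,232,.025);b=q(663,514,.025);print("p2",(a+b)/2+.032*np.array([.0385,.999,0]))
E
```

```text
[ 0.62270067 -0.1684567   0.10873943] [ 3.13902282e+00 -1.07893622e-03  1.53206388e+00]
foot [ 0.62334798 -0.16710153  0.05763943] [np.float64(0.0493), np.float64(0.0494), np.float64(0.0499), np.float64(0.0492)]
0.06287590174770066 [ 0.62394126 -0.16876437  0.025     ]
p1 from left 0.06377422568586087 [ 0.62385341 -0.16819358  0.025     ]
p1 from right 0.06379354010906615 [ 0.62383743 -0.16910898  0.025     ]
p2 [ 0.62689673 -0.08088853  0.025     ]
```

Request:
arm_command(deltas=[[-0.002,0.001,0.01,0,0,0],[-0.002,0.001,0.018,0,0,0],[-0.002,0.001,0.022,0,0,0],[-0.002,0.001,0.022,0,0,0],[-0.002,0.001,0.022,0,0,0]])

```text
clock: 22.1
ee_pos: [0.6232, -0.1702, 0.0922]
tool_rot: [3.139, -0.002, 1.532]
wrist_force: [-8.4, 2.8, 24.1]
opening: 0.0089
```

Request:
arm_command(deltas=[[0,0,0,0,0,0],[0,0,0,0,0,0],[0,0,0,0,0,0],[0,0,0,0,0,0]], grip=0)

```text
clock: 22.6
ee_pos: [0.6224, -0.1698, 0.089]
tool_rot: [-3.141, -0.001, 1.532]
wrist_force: [-0.5, -0.0, -0.1]
opening: 0.0428
```

Request:
arm_command(deltas=[[0,0,-0.05,0,0,0],[0,0,-0.12,0,0,0],[0,0,-0.17,0,0,0],[0,0,-0.17,0,0,0]])

```text
clock: 23.1
ee_pos: [0.624, -0.1709, 0.2289]
tool_rot: [3.136, -0.001, 1.532]
wrist_force: [-0.1, 0.2, -0.5]
opening: 0.0428
```

```bash
python3 - <<'E'
from h import *
im=capture("wrist");cv2.imwrite("pics/w16.png",im)
goto((.465,-.09,.235),1.42)
E
```

```text
goto [ 0.465 -0.09   0.235] shift [ 0.0927 -0.2013 -0.0109] turn [ 0.0031 -0.0016  0.1427] rows 3.0
```

View pics/w16.png

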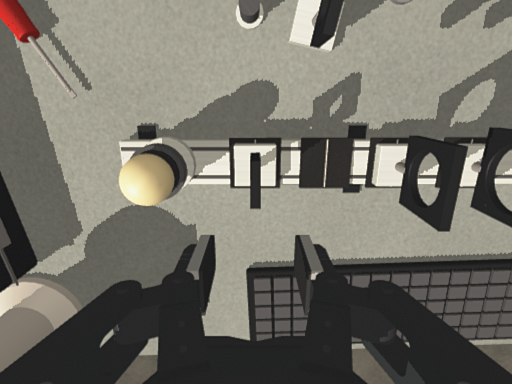

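Frame 1 stands on the pad by the lamp at (255,165). On to the last one, C.

Request:
arm_command(deltas=[[0.093,-0.201,-0.011,0,0,0.143],[0.093,-0.201,-0.011,0,0,0.143],[0.093,-0.201,-0.011,0,0,0.143],[0.093,-0.201,-0.011,0,0,0.143],[0.093,-0.201,-0.011,0,0,0.143],[0.093,-0.201,-0.011,0,0,0.143]])

```text
clock: 23.9
ee_pos: [0.4652, -0.09, 0.2337]
tool_rot: [-3.141, 0.001, 1.419]
wrist_force: [-0.3, -0.3, -0.2]
opening: 0.0431
```

```bash
python3 - <<'E'
from h import *
print(tool()[0])
im=capture("wrist");cv2.imwrite("pics/w17.png",im); crop(im,(190,110,320,250),"pics/w17c.png",4)
E
```

```text
[ 0.46518924 -0.08998679  0.23367938]
```

View pics/w17c.png

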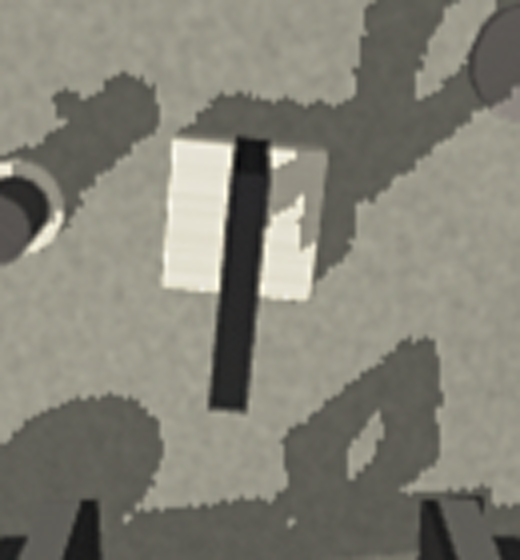

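```bash
python3 - <<'E'
from h import *
C=cam("wrist"); q=lambda u,v:(190+u/4,110+v/4)
c,y=topface(C,q(251,170),q(228,410),.106)
F=[onz(C,q(u,v),.016) for u,v in((174,140),(328,149),(312,301),(163,287))]
print("foot",np.mean(F,axis=0),[np.arctan2(*(F[1]-F[0])[1::-1]),np.arctan2(*(F[2]-F[3])[1::-1])])
goto((c[0]-.001,c[1]-.001,.074),y)
E
```

```text
len 0.0628 centre [ 0.4673 -0.0941  0.106 ] normal yaw 1.322
foot [ 0.46800938 -0.09393992  0.016     ] [np.float64(1.3606030222424335), np.float64(1.3217044294006874)]
goto [ 0.4663 -0.0951  0.074 ] shift [-0.0057  0.0027  0.1995] turn [-0.0015  0.0013  0.1229] rows 3.0
```

Length 62.8 mm: frame 2 confirmed.

Request:
arm_command(deltas=[[-0.006,0.003,0.02,0,0,0.123],[-0.006,0.003,0.07,0,0,0.123],[-0.006,0.003,0.12,0,0,0.123],[-0.006,0.003,0.16,0,0,0.123],[-0.006,0.003,0.185,0,0,0.123],[-0.006,0.003,0.199,0,0,0.123],[-0.006,0.003,0.199,0,0,0.123],[-0.006,0.003,0.199,0,0,0.123]])

```text
clock: 24.95
ee_pos: [0.4669, -0.0947, 0.0756]
tool_rot: [3.141, -0.001, 1.323]
wrist_force: [0.6, 0.7, 0.5]
opening: 0.0431
```

Request:
arm_command(deltas=[[0,0,0,0,0,0],[0,0,0,0,0,0],[0,0,0,0,0,0],[0,0,0,0,0,0],[0,0,0,0,0,0]], grip=1)

```text
clock: 25.58
ee_pos: [0.4667, -0.0948, 0.0756]
tool_rot: [3.141, -0.001, 1.323]
wrist_force: [-1.1, -1.5, 5.8]
opening: 0.0092
```

```bash
python3 - <<'E'
from h import *
P,R,o=tool();print(o["wrist_force"],P,o["opening"])
goto((.626,-.0815,.255),1.532)
E
```

```text
[-1.0921644  -1.489087    5.81679615] [ 0.46669739 -0.09476315  0.0755789 ] 0.009230610404245184
goto [ 0.626  -0.0815  0.255 ] shift [ 0.0653  0.1891 -0.2241] turn [ 0.001  -0.0016 -0.2664] rows 4.0
```

Request:
arm_command(deltas=[[0,0,-0.06,0,0,0],[0,0,-0.13,0,0,-0.03],[0,0,-0.2,0,0,-0.08],[0.005,0.02,-0.224,0,0,-0.14],[0.022,0.063,-0.224,0,0,-0.2],[0.043,0.126,-0.224,0,0,-0.266],[0.065,0.189,-0.224,0,0,-0.266],[0.065,0.189,-0.224,0,0,-0.266]])

```text
clock: 26.58
ee_pos: [0.6278, -0.0789, 0.2501]
tool_rot: [-3.136, 0.003, 1.535]
wrist_force: [-1.2, -0.1, -3.4]
opening: 0.0085
```

Request:
arm_command(deltas=[[0,0,0,0,0,0],[0,0,0.05,0,0,0],[0,0,0.1,0,0,0],[0,0,0.15,0,0,0],[0,0,0.172,0,0,0],[0,0,0.172,0,0,0],[0,0,0.172,0,0,0]])

```text
clock: 27.45
ee_pos: [0.6265, -0.0814, 0.1187]
tool_rot: [3.139, -0.002, 1.532]
wrist_force: [0.5, -0.7, -2.6]
opening: 0.0085
```

```bash
python3 - <<'E'
from h import *
P,R,o=tool();print(P,o["tool_rot"],o["opening"])
im=capture("wrist");cv2.imwrite("pics/w18.png",im);  crop(im,(150,100,350,250),"pics/w18c.png",4)
goto((.626,-.0815,.1006),1.532)
E
```

```text
[ 0.62653008 -0.0813642   0.11865332] [ 3.13891878e+00 -1.65164513e-03  1.53176371e+00] 0.008513928218247426
goto [ 0.626  -0.0815  0.1006] shift [-0.0002 -0.0009  0.0225] turn [ 0.0036 -0.002  -0.0002] rows 1.0
```

View pics/w18c.png

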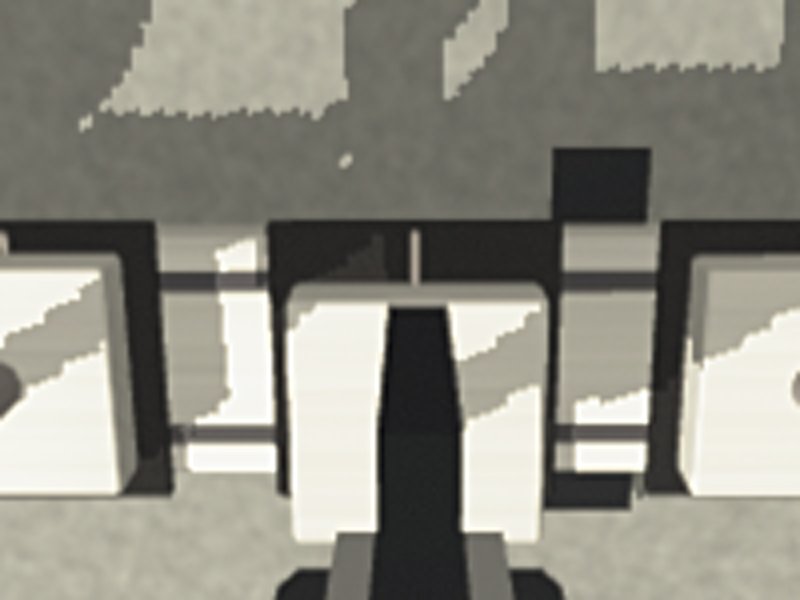

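```bash
python3 - <<'E'
from h import *
C=cam("wrist"); P,R,o=tool(); q=lambda u,v,z:onz(C,(150+u/4,100+v/4),z)
F=[q(u,v,P[2]-.0756+.016) for u,v in((286,302),(549,300),(541,541),(293,541))]
print("foot",np.mean(F,axis=0),[np.linalg.norm(F[i]-F[(i+1)%4]).round(4) for i in range(4)])
A=q(268,221,.025);B=q(563,221,.025);print(np.linalg.norm(A-B),(A+B)/2+.032*np.array([.999,-0.0385,0]))
a=q(268,221,.025);b=q(280,495,.025);print("p2 left",np.linalg.norm(a-b),(a+b)/2+.032*np.array([.0385,.999,0]))
E
```

```text
foot [ 0.62915779 -0.08029506  0.05900926] [np.float64(0.0496), np.float64(0.05), np.float64(0.05), np.float64(0.0496)]
0.0631415206674031 [ 0.62726207 -0.08053906  0.025     ]
p2 left 0.0637318640087161 [ 0.62714387 -0.07997586  0.025     ]
```

Request:
arm_command(deltas=[[0,-0.002,0.01,0,0,0],[0,-0.002,0.018,0,0,0],[0,-0.002,0.023,0,0,0],[0,-0.002,0.023,0,0,0],[0,-0.002,0.023,0,0,0]])

```text
clock: 28.12
ee_pos: [0.6251, -0.0813, 0.1005]
tool_rot: [3.139, -0.002, 1.532]
wrist_force: [-4.6, 0.8, 19.0]
opening: 0.0089
```

Request:
arm_command(deltas=[[0,0,0,0,0,0],[0,0,0,0,0,0],[0,0,0,0,0,0],[0,0,0,0,0,0]], grip=0)

```text
clock: 28.62
ee_pos: [0.624, -0.081, 0.098]
tool_rot: [-3.141, -0.001, 1.532]
wrist_force: [0.8, -0.2, -0.4]
opening: 0.0428
```

Request:
arm_command(deltas=[[0,0,-0.04,0,0,0],[0,0,-0.1,0,0,0],[0,0,-0.17,0,0,0],[0,-0.05,-0.22,0,0,0],[0.05,-0.09,-0.24,0,0,0],[0.05,-0.09,-0.24,0,0,0],[0.05,-0.09,-0.24,0,0,0],[0.05,-0.09,-0.24,0,0,0]])

```text
clock: 29.62
ee_pos: [0.5537, -0.0396, 0.2898]
tool_rot: [-3.141, -0.0, 1.53]
wrist_force: [-0.1, 0.2, 0.8]
opening: 0.0425
```

```bash
python3 - <<'E'
from h import *
print(tool()[0])
im=capture("wrist");cv2.imwrite("pics/w19.png",im);crop(im,(130,170,390,300),"pics/w19c.png",3)
im=capture("top");cv2.imwrite("pics/top2.png",im); crop(im,(100,90,260,200),"pics/top2c.png",5)
im=capture("scene");cv2.imwrite("pics/s4.png",im); crop(im,(130,120,390,310),"pics/s4c.png",3)
E
```

```text
[ 0.55370719 -0.03960529  0.28975925]
```

View pics/w19.png

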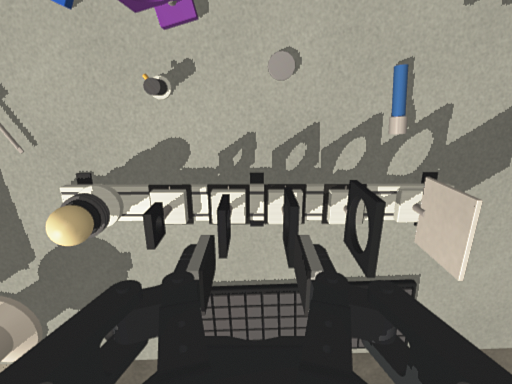

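View pics/s4c.png

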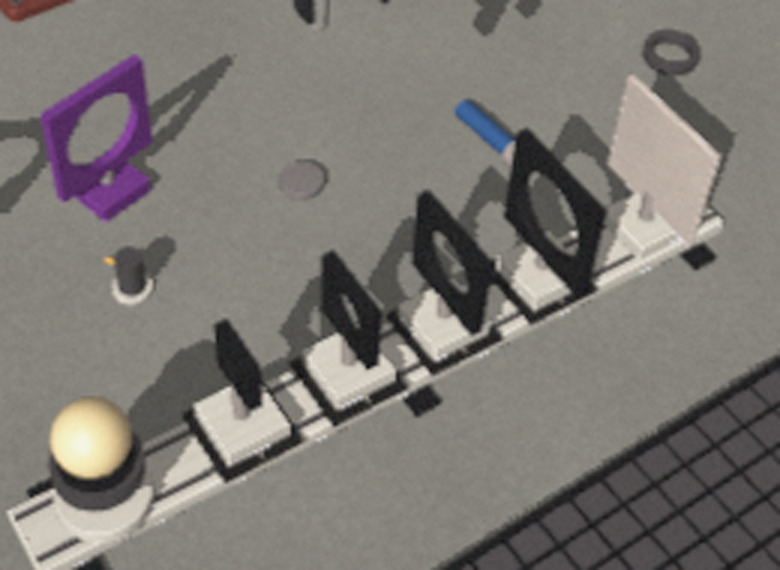

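```bash
python3 - <<'E'
from h import *
im=cv2.imread("pics/w19.png");crop(im,(140,175,390,235),"pics/w19d.png",3)
# white foot-top blobs, scene view
C=cam("scene"); s=cv2.imread("pics/s4.png")
for i,p in enumerate([(.6238,-.1685),(.627,-.0804),(.6305,.0046),(.6338,.095)]):
    e=np.array([.0385,.999,0]);n=np.array([.999,-.0385,0]);c=np.array([*p,.041])
    pts=np.array([proj(C,c+.025*(a*e+b*n)) for a,b in((-1,-1),(1,-1),(1,1),(-1,1))])
    cv2.polylines(s,[np.round(pts*16).astype(int)],True,(0,0,255),1,cv2.LINE_AA,4)
crop(s,(180,170,340,290),"pics/s4d.png",5)
E
```

```text
(no output)
```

View pics/w19d.png

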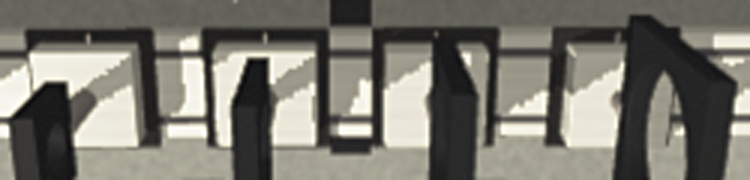

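View pics/s4d.png

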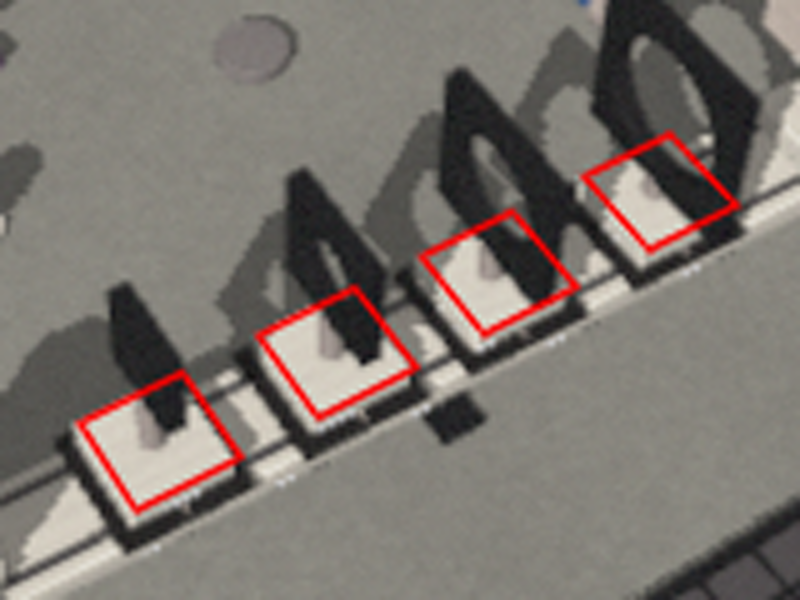

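```bash
python3 - <<'E'
from workcell import *
o=get_obs();print(o["clock"],o["opening"],o["wrist_force"]);print(close_job())
E
```

```text
29.775 0.04261852435129516 [ 0.03747447  0.18622497 -0.07202504]
the job is handed in; nothing more can be done
None
```

All four black frames stand upright on the pads, smallest by the lamp to largest next to the screen. All are released, and the job was handed in at 29.8 s of the 118 s allowed.

- **Placing:** I measured each frame's position from its top edge and foot in the wrist image, and the measured plate widths matched frames 1 to 4. Just before the last few millimetres, I compared each foot with its pad and corrected it by 1–3 mm.
- **Final check:** In the last scene picture, the four feet lie within about 2 mm of outlines drawn at the measured pad centres, square across the rail. The gripper is well clear, reads no force and touches nothing. The highest wrist force I saw was about 25 N, and the blue and purple look-alikes were not touched.
- **Disagreements:**
  - The first grasp closed on nothing. In the pictures the fingertips were about 30 mm further back along the tool than the data says, so I gripped about 30 mm lower on all four frames.
  - Pad positions differed by up to about 3 mm across the rail between views. I used the close wrist views, which agreed to about 1 mm.

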